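# Load the rotor preheating dock

## Task

Swing the dock's gate open, take every test rotor off the turntable and slide it, stem up, under the dock's cover and in past the gate line: large rotors in the wide lane, small ones in the narrow lane. Then swing the gate fully shut behind them all and only after that press the start button fully down once or more and let go. Leave the other things on the table where they are.

Things in the scene. Friction and masses are not known exactly. Their poses are not given: they have to be found in the camera images.
- dock: fixed grey dock. Origin on the table, under the gate line midway between two lanes; x runs inward along the lanes, y to the left of it; it spans x -105..120, y -79..113 mm. Lane floor 8 mm above the table, from x = -105 to the end wall at 109 mm. Aluminium cover over x = -30..120 mm, underside 25 mm, top 30 mm above the table; in front of it the floor is an open apron
- wide_mouth (a point): wide lane (for large rotors): point on its floor, on its centre line (dock y = 45 mm) at the cover's front edge. 56 mm between the walls; the cover's slot for the stems is 20 mm wide, on the centre line, open at the mouth and runs to dock x = 105 mm. Low flared fences 12 mm high guide the disc in over the 33 mm before the mouth
- wide_end (a point): point on the floor of the wide lane, on its centre line at the end wall
- narrow_mouth (a point): narrow lane (for small rotors): point on its floor, on its centre line (dock y = -45 mm) at the cover's front edge. 40 mm between the walls; slot and fences as at the wide lane
- narrow_end (a point): point on the floor of the narrow lane, on its centre line at the end wall
- gate (a joint): gate: dark steel bar 12 mm wide, 160 mm long, its top 40 mm above the table, swinging over the cover about an upright pivot at dock x = 0, y = 95 mm. 0 = shut, bar along the dock's -y across both slots, no stem can pass; opens clockwise seen from above; 1.57 rad = bar pointing out of the dock along its -x, slots free; stop at 1.65. Light friction (0.3 N at the handle), stays where left
- gate_handle (a point): grip point on the gate's handle, an upright black round post 14 mm across and 42 mm tall on the bar, 95 mm from the pivot; this point is 10 mm below the post's top, which is 82 mm above the table
- turntable: fixed foot of a low turntable; origin on the table on its axis. The grey platter on it spins freely about the upright axis: 224 mm across, its upper face 20 mm above the table, a rim 5 mm thick rising 9 mm above that face, and a hub 24 mm across and 12 mm tall in the middle
- start (a joint): white push button on the orange start box; 0 = up, 0.006 m = fully down (5 N), springs back
- start_top (a point): centre of the button's upper face (28 mm across), pressed straight down
- tape: roll of clear tape, 84 mm across, 45 mm tall; bystander
- solvent: amber bottle, 60 mm across, 150 mm tall; bystander
- weight: brass weight with a grip knob, 36 mm across, 52 mm tall; bystander
- brush: small brush lying on the table; bystander
- driver: screwdriver lying on the table; bystander
- big_a: large plain steel test rotor standing on its disc with its stem up: disc 50 mm across and 12 mm thick, on it a round upright aluminium stem 12 mm across, top 90 mm above the disc's underside. Origin: centre of the disc's underside, z along the stem. Loose, about 200 g. Starts on the turntable; may be absent (None from the start)
- small_a: small plain steel test rotor standing on its disc with its stem up: disc 34 mm across and 12 mm thick, on it a round upright aluminium stem 12 mm across, top 90 mm above the disc's underside. Origin: centre of the disc's underside, z along the stem. Loose, about 110 g. Starts on the turntable; may be absent (None from the start)
- big_b: large plain steel test rotor standing on its disc with its stem up: disc 50 mm across and 12 mm thick, on it a round upright aluminium stem 12 mm across, top 90 mm above the disc's underside. Origin: centre of the disc's underside, z along the stem. Loose, about 200 g. Starts on the turntable; may be absent (None from the start)
- small_b: small plain steel test rotor standing on its disc with its stem up: disc 34 mm across and 12 mm thick, on it a round upright aluminium stem 12 mm across, top 90 mm above the disc's underside. Origin: centre of the disc's underside, z along the stem. Loose, about 110 g. Starts on the turntable; may be absent (None from the start)
- small_c: small plain steel test rotor standing on its disc with its stem up: disc 34 mm across and 12 mm thick, on it a round upright aluminium stem 12 mm across, top 90 mm above the disc's underside. Origin: centre of the disc's underside, z along the stem. Loose, about 110 g. Starts on the turntable; may be absent (None from the start)
Mind the look-alikes: they are no part of the job. What is shaped like the big_a but yellow is not meant. What is shaped like the big_b but pink is not meant.

How it is judged (in metres and radians):
On the way, in this order (a step that is already met when the one before it is completed fails the run):
1. the gate is swung open (past 1.3 rad) (value of joint gate above 1.3 rad), for 0.2 s.
2. every rotor present is in its lane past the gate line and the gate is shut (below 0.12 rad) (x of big_a in the frame of dock between 0.006 and 0.115 m and y of big_a in the frame of dock between 0.033 and 0.057 m and z of each of big_a, small_a, big_b, small_b, small_c in the frame of dock below 0.018 m and angle between each of big_a, small_a, big_b, small_b, small_c's own z axis and vertical below 0.15 rad and x of small_a in the frame of dock between 0.006 and 0.115 m and y of small_a in the frame of dock between -0.057 and -0.033 m and x of big_b in the frame of dock between 0.006 and 0.115 m and y of big_b in the frame of dock between 0.033 and 0.057 m and x of small_b in the frame of dock between 0.006 and 0.115 m and y of small_b in the frame of dock between -0.057 and -0.033 m and x of small_c in the frame of dock between 0.006 and 0.115 m and y of small_c in the frame of dock between -0.057 and -0.033 m and value of joint gate below 0.12 rad), for 0.2 s.
3. the start button is pressed down (over 4.5 mm) (value of joint start above 0.0045 m), for 0.05 s.
At the end, for the whole second after the job is handed in: Every rotor present stands at rest on its own lane's floor (large: wide, small: narrow), within 0.15 rad of upright, 12 mm of the lane's centre line and at least 6 mm past the gate line; gate within 0.12 rad of shut; button pressed after that and up again (all of step 2 and value of joint start below 0.002 m and linear speed of each of big_a, small_a, big_b, small_b, small_c below 0.02 m/s); the robot touches nothing.
It fails at once if the start button is pressed while the gate is not shut (value of joint start above 0.003 m and value of joint gate above 0.2 rad).
It fails at once if a bystander (tape, bottle, weight, brush, screwdriver) is moved by more than 40 mm (distance of any of tape, solvent, weight, brush, driver from where it was at the start of the episode above 0.04 m).
Of big_a, small_a, big_b, small_b, small_c only 3 to 5 are there at a start; the rules pass over those that are not, and their reading is None.
At some moment in a run one of big_a, small_a, big_b, small_b, small_c may be knocked a few centimetres aside while the robot is not near it.
It also fails if it takes over 210 s, if anything falls off the work surface, if the arm or the gripper's body presses on something with over 40 N, if the wrist force passes 120 N, or if a joint passes its speed limit or range.

## Robot

A 7-joint arm with a two-finger parallel gripper is mounted at the origin on the work surface. World frame = base frame: x ahead of the robot, y to its left, z up, the work surface at z = 0. Lengths are in m, angles in degrees, forces in N, time in s.
With the tool pointing down it reaches from about 0.35 to 0.9 m from the base axis. Payload 7.2 kg.
Tool frame: the origin (TCP) lies midway between the tips of the shut fingers; the grasp point (between the pads) lies 19 mm behind it; x points along the fingers, y is the direction in which the jaws open and shut, and the axes are right-handed (so a half turn about x gives the same grasp; the last joint's range is limited). The gripper opens to 88 mm and grips with 3 to 60 N. Pads are 20 mm wide; open, the fingers measure 115 mm over their backs; the gripper's body (75 mm by 178 mm) begins 61 mm behind the grasp point.
Start: joints at [-72.605, 23.554, -0.728, 91.456, 0.321, 64.991, -4.71], TCP at [0.227, 0.582, 0.223] pointing down, gripper open.
Joint ranges: [-169.25, 169.25], [-16.82, 113.86], [-84.01, 82.57], [7.8, 145.47], [-59.2, 239.2], [7.22, 106.19], [-163.78, 163.78]. Speed limits (degrees/s): [136.94, 136.94, 172.46, 172.46, 180, 180, 180].

## Interface

Orientations are given as a 3x3 rotation matrix whose columns are the frame's x, y, z axes.
In Python, from rig import get_state, grab_frame, close_job, search_frame, masks_of gives the robot as it stands.
- The arm moves only by the tool jog_arm, never from a script. Its argument "motion" is one flat list of numbers, 7 for each row, row after row: the finger opening in cm, from 0 to 8.78, then the shift along the tool's x, y, z in cm, then the turn, a rotation vector about the tool's x, y, z in rad. A call has 1 to 10 rows; each row is the pose to reach, as a shift and turn from the pose commanded when the call began, along the tool's axes at that moment; what a row does not reach only later rows make up. A row lasts 1/8 s, in which the tool goes at most 62.5 mm and 10.7 degrees, less where a joint would pass 70% of its speed; a pose out of reach is approached as far as the arm can. A call with a gripper value outside its range is refused whole. The fingers move at their own pace and stop on an object; the grip force is fixed at half the most. Time passes only in rows, so rows that repeat a pose let the fingers close. It gives the time, the measured TCP pose, the force and the opening at its end, in the units of the state.
- get_state(): the state, without advancing time (a new reading comes with each control period).
- grab_frame(name): name is "scene" or "top"; returns a dict with "pixels" (384x512x3 uint8, red, green, blue), "fx", "fy", "cx", "cy" (pixels), "rvec" (rotation vector, rad) and "tvec" (3), from world to camera coordinates, as OpenCV has them. Camera axes: x right, y down, z forward; pixel columns grow to the right and rows downward; lengths in m; the calibration is good to about 2 mm. A picture is of the moment at which its call begins. There is no depth.
- close_job(): hands the job in, once; it reports no verdict.
Trained networks look in the newest picture that a camera, given by its name, has taken for a name from the list of things; names that differ only in an ending like _2 or _b are one class to them, and where a whole thing is asked for, a point or a joint stands for the part that bears it (a point fixed in the world has none). Each returns a list of dicts, best first, with "confidence" (0 to 1); they miss things now and then, are a little off and sometimes report something else, mostly with a low value. They report only what shows in the picture. A call takes as long as a camera call. They do not tell look-alikes from the thing itself.
- search_frame(camera, query): "position" ([x, y, z] in m, in world coordinates, good to about 4 mm: the middle of the surface that is visible of it).
- masks_of(camera, query): "region" (384x512 bool, what is visible of it).
The state is a dict: "time_s": time; "joint_positions": joint angles; "qvel": joint speeds; "tau": joint torques, N m; "tcp_pos": TCP position; "ee_rot": TCP orientation; "wrist_force": force on the tool from outside, world axes, zero at the start; "ft_torque": the same for the moment, N m; "width": opening from 0.0 (shut) to 1.0 (fully open).
Only numpy, scipy, OpenCV 4.12 (cv2) and the standard library are available. Lean on these libraries where they do the work, as an engineer would, in place of code of your own. Each camera call takes 0.05 s, during which the arm holds its last target.

## Working session

There is one attempt and no reset: what is moved stays moved. The work goes in short steps, Python scripts to look and compute and a tool call to move; the robot and the scene stay as the last step left them, time stands still between calls to the robot, and variables do not carry over. Pictures are saved under pics/ and viewed, and the job is handed in when it is done.

Besides the shell and the picture viewer there is one more tool, called after "Emit:" in YAML: its name, and indented under it one key for each argument. jog_arm: Moves the arm, as the interface text tells. Its arguments: {"type":"object","properties":{"motion":{"type":"array"}},"required":["motion"]}

```bash
mkdir -p pics; ls; python3 - <<'E'
from rig import *
import cv2
s=get_state(); print(s)
for n in("scene","top"):
    f=grab_frame(n); cv2.imwrite(f"pics/{n}0.png",cv2.resize(f["pixels"][:,:,::-1],(800,600),interpolation=cv2.INTER_CUBIC)); print(n,f["fx"],f["cx"],f["cy"],f["rvec"],f["tvec"])
E
```

```text
pics
{'time_s': 0.0, 'joint_positions': array([-72.60602331,  23.59985729,  -0.72775296,  91.50353829,
         0.32306252,  64.99175607,  -4.70862305]), 'qvel': array([ 0.02874104, -0.09234298,  0.01654108, -0.06321741, -0.00367422,
       -0.0133918 , -0.05030414]), 'tau': array([-8.04236242e-05, -5.87969005e+01,  6.41932748e-01, -2.91070890e+01,
       -5.37472288e-02,  1.83822575e-02,  1.44420942e-04]), 'tcp_pos': array([0.22691914, 0.58180123, 0.22181455]), 'ee_rot': array([[-4.43835909e-04,  3.63229041e-01,  9.31699773e-01],
       [-1.56341566e-03,  9.31698474e-01, -3.63229280e-01],
       [-9.99998679e-01, -1.61784821e-03,  1.54356732e-04]]), 'wrist_force': array([0.45490269, 0.49195581, 0.18921899]), 'ft_torque': array([ 0.02609639, -0.01744903,  0.00550047]), 'width': 0.9966234413945575}
scene 377.2318262744878 255.231916533571 188.94995063246276 [ 1.71171358  1.88888955 -0.70635643] [ 0.04987599 -0.32778594  1.45143784]
top 352.1314400088848 255.8408480148454 194.74929280174982 [ 2.15678683 -2.10016825  0.18921154] [-0.02996953  0.50420419  1.0785944 ]
```

View pics/scene0.png

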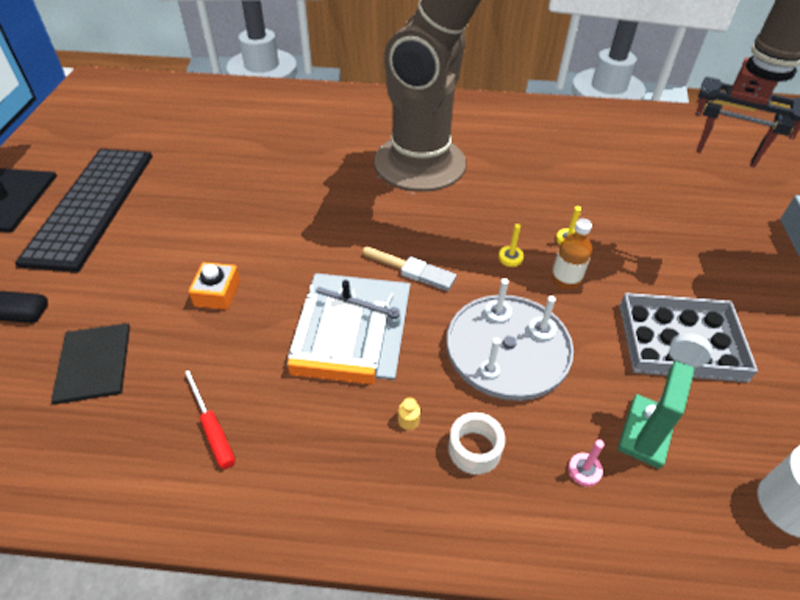

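View pics/top0.png

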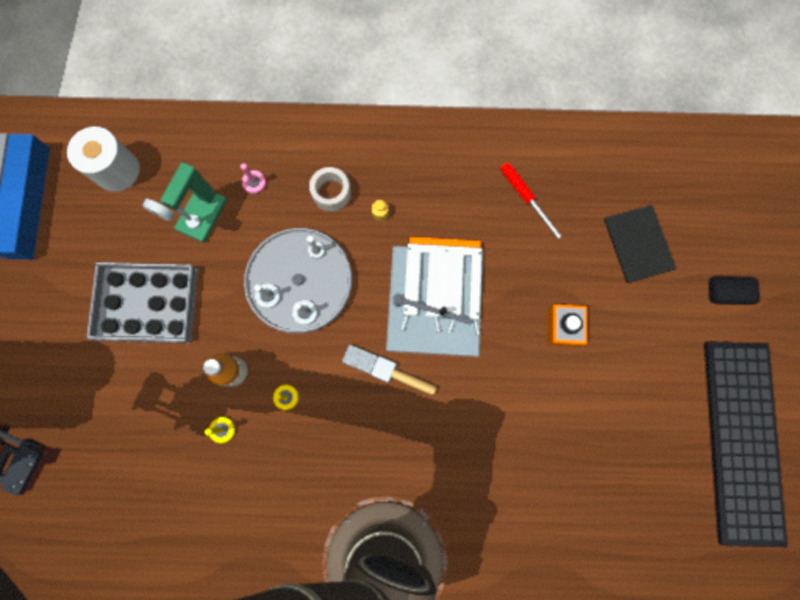

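The scene picture (800x600) shows the turntable at (510,345) with three white rotors at (500,310), (545,325) and (492,365). The dock is at (350,330) with its gate closed, and the orange start box is at (213,285). The yellow rotors at (512,250) and (570,235) and the pink one at (587,465) are look-alikes off the platter. The top view agrees: rotors at (316,247), (268,295) and (305,312), dock at (437,297). Next I measure.

```bash
cat > h.py <<'E'
import numpy as np, cv2
from rig import *
def cam(f):
    R,_=cv2.Rodrigues(np.array(f["rvec"],float)); t=np.array(f["tvec"],float)
    K=np.array([[f["fx"],0,f["cx"]],[0,f["fy"],f["cy"]],[0,0,1]]); return K,R,t
def proj(f,P):
    K,R,t=cam(f); return cv2.projectPoints(np.atleast_2d(np.array(P,float)),np.array(f["rvec"],float),t,K,None)[0][:,0]
def ray(f,u,v,z):
    K,R,t=cam(f); c=-R.T@t; d=R.T@np.linalg.inv(K)@np.array([u,v,1.]); return c+d*(z-c[2])/d[2]
def crop(f,c,r,name,s=4):
    x,y=c; p=f["pixels"][max(0,y-r):y+r,max(0,x-r):x+r,::-1]
    cv2.imwrite(name,cv2.resize(p,None,fx=s,fy=s,interpolation=cv2.INTER_CUBIC))
E
python3 - <<'E'
from h import *
np.set_printoptions(precision=4,suppress=True)
for n in("scene","top"):
  f=grab_frame(n)
  for q in["big_a","small_a","dock","gate","gate_handle","turntable","start_top","wide_mouth","wide_end","narrow_mouth","narrow_end","start"]:
    for d in search_frame(n,q)[:6]:
        print(n,q,round(d["confidence"],2),d["position"],proj(f,d["position"])[0])
f=grab_frame("top")
crop(f,(190,180),55,"pics/t1.png",7)
crop(f,(280,190),50,"pics/t2.png",8)
E
```

```text
scene big_a 0.71 [0.5231, 0.2562, 0.0328] [346.2061 209.5859]
scene big_a 0.59 [0.4849, 0.1823, 0.0294] [319.5003 198.0354]
scene big_a 0.55 [0.779, 0.3116, 0.01] [374.7072 299.825 ]
scene big_a 0.54 [0.3128, 0.211, 0.0113] [326.4741 162.2125]
scene big_a 0.52 [0.5564, -0.0868, 0.0327] [224.1693 208.8431]
scene small_a 0.53 [0.6281, 0.1607, 0.0383] [312.9099 236.2157]
scene dock 0.95 [0.5518, -0.0888, 0.0256] [223.8238 209.0967]
scene gate 0.82 [0.5006, -0.0892, 0.0437] [226.0099 191.404 ]
scene gate_handle 0.83 [0.5005, -0.0846, 0.0363] [227.6932 193.1896]
scene turntable 0.7 [0.5713, 0.2023, 0.0203] [326.9266 224.33  ]
scene turntable 0.53 [0.5535, -0.0879, 0.033] [223.9288 207.9457]
scene start_top 0.65 [0.378, 0.3176, 0.0814] [366.8501 163.1763]
scene start_top 0.51 [0.4817, -0.3559, 0.0661] [135.8914 174.2267]
scene wide_mouth 0.89 [0.5578, -0.088, 0.0298] [223.7213 209.8397]
scene wide_end 0.81 [0.5546, -0.0871, 0.0315] [224.1773 208.6057]
scene narrow_mouth 0.7 [0.5525, -0.0881, 0.0301] [223.9585 208.3113]
scene start 0.45 [0.5507, -0.0863, 0.0255] [224.756  208.8897]
scene st
[... 348 characters left out ...]
1]
top small_a 0.43 [0.6182, 0.1609, 0.0331] [202.682  159.9532]
top dock 0.94 [0.5253, -0.0888, 0.007] [277.8242 191.2499]
top dock 0.63 [0.3806, 0.0186, 0.0182] [243.8275 234.0897]
top gate 0.79 [0.4965, -0.0798, 0.0389] [275.5119 198.1551]
top gate_handle 0.8 [0.5014, -0.0817, 0.0362] [276.0802 196.8074]
top turntable 0.61 [0.5658, 0.1999, 0.0196] [190.6028 176.1457]
top start_top 0.45 [0.4776, -0.362, 0.0717] [367.0475 204.805 ]
top wide_mouth 0.75 [0.5291, -0.0895, 0.0065] [278.0437 190.1557]
top wide_end 0.65 [0.5265, -0.0922, 0.0099] [278.9165 190.7561]
top narrow_mouth 0.92 [0.5299, -0.0915, 0.0054] [278.6296 189.9974]
top narrow_end 0.76 [0.5223, -0.0874, 0.0089] [277.4227 192.0247]
```

View pics/t1.png

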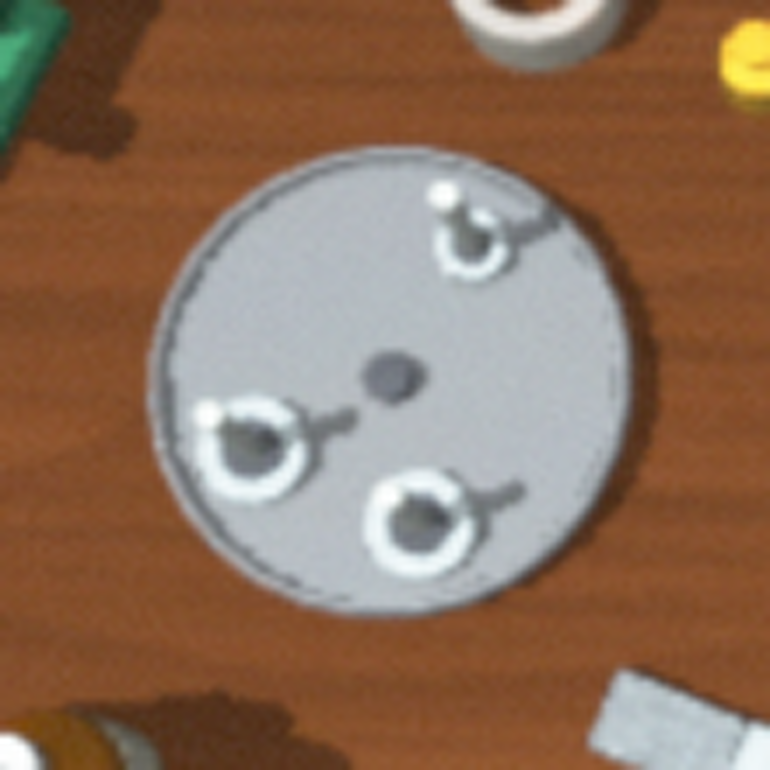

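View pics/t2.png

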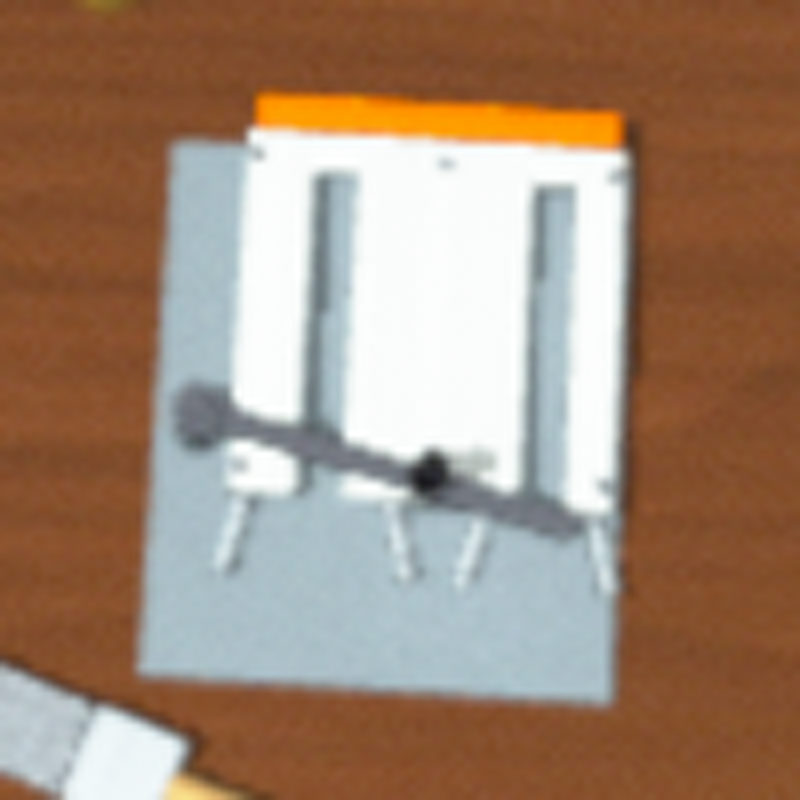

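The top crop shows two large rotors, discs at about (250,450) and (420,522) in crop pixels, and one small rotor at (470,243), all plain steel on the platter. The yellow and pink ones are off it, so they're the look-alikes. The gate stands partly open. Now I fit the dock pose.

```bash
cat > fit.py <<'E'
from h import *
from scipy.optimize import least_squares
np.set_printoptions(precision=4,suppress=True)
f=grab_frame("top"); g=grab_frame("scene")
o=np.array([230,140]);
D=[((-.105,.113,.008),(138,675)),((-.105,-.079,.008),(612,703)),((.105,.045,.03),(340,174)),((.105,-.045,.03),(556,186)),((-.03,-.045-.010,.03),(567,510)),((-.03,.045+.01,.03),(300,492))]
P=np.array([d[0] for d in D]); U=np.array([d[1] for d in D])/8+o-0.5+0.0625
def T(p,P):
    c,s=np.cos(p[2]),np.sin(p[2]); P=np.atleast_2d(P); return np.c_[p[0]+c*P[:,0]-s*P[:,1],p[1]+s*P[:,0]+c*P[:,1],P[:,2]]
r=least_squares(lambda p:(proj(f,T(p,P))-U).ravel(),[.52,-.09,0])
print(r.x,r.fun.reshape(-1,2))
np.save("dock.npy",r.x)
def lines(fr,p):
    s=5; im=cv2.resize(fr["pixels"][:,:,::-1],None,fx=s,fy=s,interpolation=cv2.INTER_CUBIC)
    def pl(Q,col):
        u=(proj(fr,T(p,Q))+.5)*s; cv2.polylines(im,[u.astype(int)],True,col,1)
    pl([(-.105,.113,.008),(-.105,-.079,.008),(.12,-.079,.008),(.12,.113,.008)],(0,0,255))
    for y in(.045,-.045):
        pl([(-.03,y-.01,.03),(.105,y-.01,.03),(.105,y+.01,.03),(-.03,y+.01,.03)],(255,0,255))
    pl([(0,.085,.04),(0,.105,.04),(.01,.095,.04),(-.01,.095,.04)],(0,255,0))
    return im
im=lines(f,r.x); c=(proj(f,T(r.x,[0,0,0]))[0]*5).astype(int); cv2.imwrite("pics/o1.png",im[c[1]-250:c[1]+250,c[0]-250:c[0]+250])
im=lines(g,r.x); c=(proj(g,T(r.x,[0,0,0]))[0]*5).astype(int); cv2.imwrite("pics/o2.png",im[c[1]-250:c[1]+250,c[0]-250:c[0]+300])
E
python3 fit.py
```

```text
[ 0.5152 -0.1075 -0.0375] [[ 0.2833 -0.028 ]
 [ 0.0957  0.2596]
 [-0.1401 -0.3429]
 [ 0.1887 -0.1352]
 [ 0.1507  0.0685]
 [-0.5746  0.1525]]
```

```bash
python3 -c "
import cv2,numpy as np
a=cv2.imread('pics/o1.png');b=cv2.imread('pics/o2.png');print(a.shape,b.shape)"
```

```text
(500, 500, 3) (500, 550, 3)
```

View pics/o1.png

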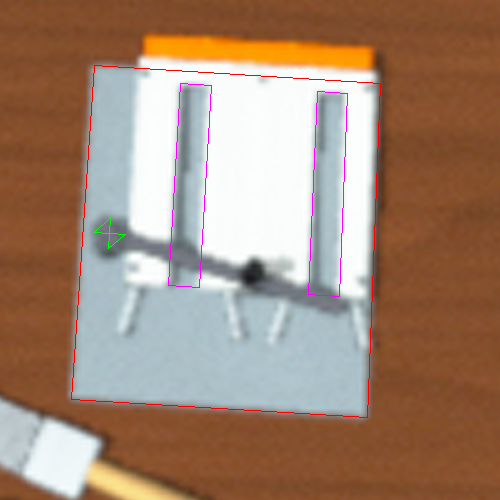

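View pics/o2.png

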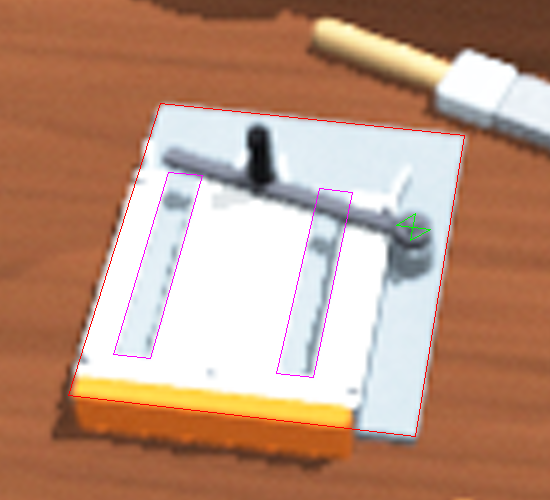

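```bash
cat >> h.py <<'E'
p_dock=np.array([0.5152,-0.1070,-0.0375])
def DW(x,y,z=0):
    c,s=np.cos(p_dock[2]),np.sin(p_dock[2]); return np.array([p_dock[0]+c*x-s*y,p_dock[1]+s*x+c*y,z])
def WD(P):
    c,s=np.cos(p_dock[2]),np.sin(p_dock[2]); d=np.array(P[:2])-p_dock[:2]; return np.array([c*d[0]+s*d[1],-s*d[0]+c*d[1]])
def handle(g,z=.082,r=.095): return DW(-r*np.sin(g),.095-r*np.cos(g),z)
from scipy.spatial.transform import Rotation as Ro
def Rdown(yaw):
    y=np.array([np.cos(yaw),np.sin(yaw),0]); x=np.array([0,0,-1.]); return np.c_[x,y,np.cross(x,y)]
def move(P,yaw_deg,ref=None):
    """shift cm & rotvec in tool axes from current pose (ref=(pos,rot))"""
    if ref is None:
        s=get_state(); ref=(s["tcp_pos"],s["ee_rot"])
    p,R=np.array(ref[0]),np.array(ref[1])
    return np.round(np.r_[R.T@(np.array(P)-p)*100, Ro.from_matrix(R.T@Rdown(np.radians(yaw_deg))).as_rotvec()],3)
E
python3 - <<'E'
from h import *
np.set_printoptions(precision=3,suppress=True)
f=grab_frame("top"); g=grab_frame("scene")
for n,fr in(("top",f),("scene",g)):
    m=masks_of(n,"gate_handle"); 
    for k in m[:1]:
        r=k["region"]; px=fr["pixels"].astype(int).sum(2); d=r&(px<120); ys,xs=np.nonzero(d); print(n,k["confidence"],r.sum(),d.sum(),xs.mean(),ys.mean(),ys.min(),ys.max())
    for a in(.1,.15,.2,.25,.3): print(a,proj(fr,[handle(a,.082),handle(a,.061),handle(a,.04,.16)]).round(1).tolist())
crop(f,(280,195),20,"pics/g1.png",20); crop(g,(228,195),25,"pics/g2.png",16)
E
```

```text
top 0.78 199 3 282.6666666666667 199.66666666666666 199 200
0.1 [[284.9, 193.1], [284.3, 194.3], [303.9, 198.7]]
0.15 [[284.6, 194.6], [284.1, 195.8], [303.5, 201.2]]
0.2 [[284.3, 196.1], [283.7, 197.2], [303.0, 203.6]]
0.25 [[283.9, 197.5], [283.3, 198.6], [302.3, 206.0]]
0.3 [[283.4, 199.0], [282.9, 200.1], [301.5, 208.3]]
scene 0.86 265 27 221.0 186.0 182 190
0.1 [[219.2, 183.3], [219.6, 188.3], [198.6, 189.1]]
0.15 [[219.7, 182.1], [220.1, 187.1], [199.5, 187.1]]
0.2 [[220.3, 180.9], [220.7, 185.9], [200.6, 185.2]]
0.25 [[221.0, 179.8], [221.4, 184.8], [201.8, 183.3]]
0.3 [[221.7, 178.6], [222.1, 183.6], [203.1, 181.5]]
```

View pics/g1.png

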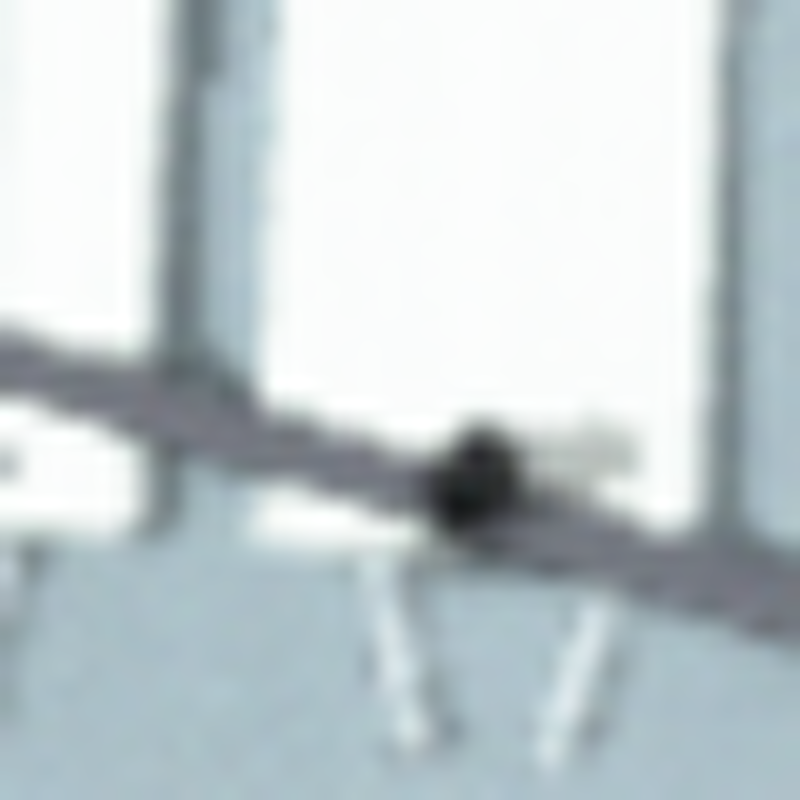

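View pics/g2.png

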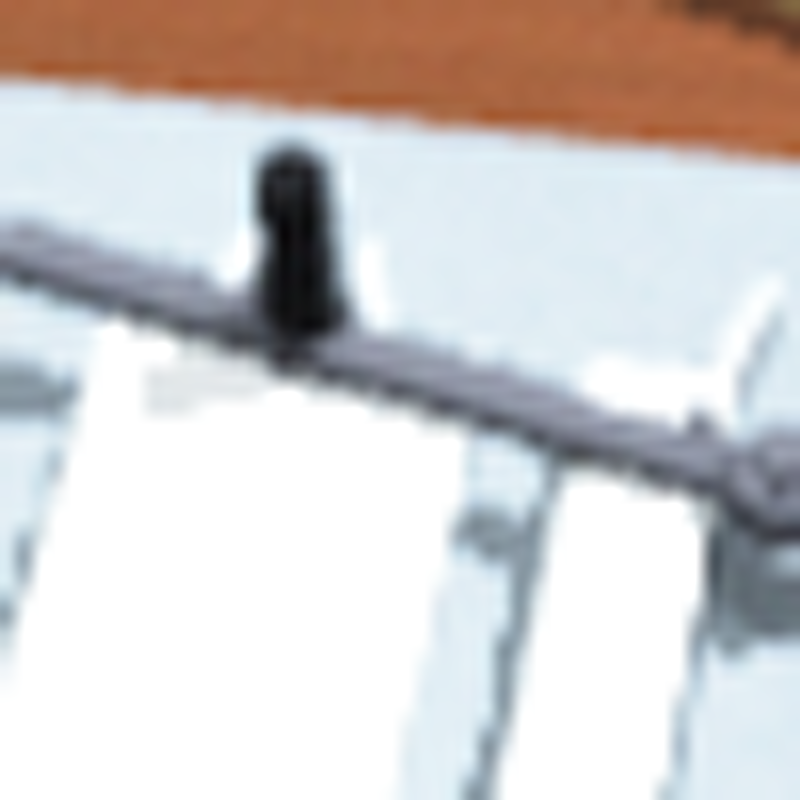

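Handle top is at top (284.1,197.4) and scene (221.2,180.2), so both views put the gate at about 0.24 rad. Next I work out the approach.

```bash
python3 - <<'E'
from h import *
h=handle(.24,0); print(h)
print(move([h[0],h[1],.16],-2.15-13.75))
E
```

```text
[ 0.49273621 -0.1034324   0.        ]
[  6.262 -54.235  49.665   1.477  -0.      0.   ]
```

Emit:
jog_arm:
  motion: [4.5,0,-54.2,49.7,1.477,0,0,4.5,0,-54.2,49.7,1.477,0,0,4.5,0,-54.2,49.7,1.477,0,0,4.5,0,-54.2,49.7,1.477,0,0,4.5,0,-54.2,49.7,1.477,0,0,4.5,0,-54.2,49.7,1.477,0,0,4.5,0,-54.2,49.7,1.477,0,0,4.5,0,-54.2,49.7,1.477,0,0,4.5,0,-54.2,49.7,1.477,0,0,4.5,0,-54.2,49.7,1.477,0,0]

```text
time_s: 3.0
tcp_pos: [0.4539, -0.0021, 0.2232]
ee_rot: [[0.001, 0.962, -0.274], [0.001, -0.274, -0.962], [-1.0, 0.001, -0.001]]
wrist_force: [1.3, 0.4, 0.8]
width: 0.514
```

```bash
python3 - <<'E'
from h import *
h=handle(.24,0)
print(get_state()["tcp_pos"],move([h[0],h[1],.16],-15.9),move([h[0],h[1],.056],-15.9))
E
```

```text
[ 0.4539046  -0.00211411  0.22317202] [ 6.314e+00  6.503e+00  8.688e+00 -0.000e+00 -1.000e-03 -1.000e-03] [ 1.6714e+01  6.4910e+00  8.7010e+00 -0.0000e+00 -1.0000e-03 -1.0000e-03]
```

Emit:
jog_arm:
  motion: [4.5,5,6.5,8.7,0,0,0,4.5,5,6.5,8.7,0,0,0,4.5,5,6.5,8.7,0,0,0,4.5,5,6.5,8.7,0,0,0,4.5,10,6.5,8.7,0,0,0,4.5,13,6.5,8.7,0,0,0,4.5,16.7,6.5,8.7,0,0,0,4.5,16.7,6.5,8.7,0,0,0,2.2,16.7,6.5,8.7,0,0,0,2.2,16.7,6.5,8.7,0,0,0]

```text
time_s: 4.25
tcp_pos: [0.4931, -0.1015, 0.0573]
ee_rot: [[0.003, 0.962, -0.274], [0.0, -0.274, -0.962], [-1.0, 0.003, -0.001]]
wrist_force: [-0.2, -0.4, -0.1]
width: 0.325
```

```bash
python3 - <<'E'
from h import *
f=grab_frame("scene"); c=proj(f,handle(.24))[0].astype(int); crop(f,tuple(c),40,"pics/h1.png",10)
s=get_state()
for i in range(1,11):
    g=.24+i*.138
    h=handle(g,.056); print(move(h,-2.15-np.degrees(g)).tolist())
E
```

```text
[0.108, -1.272, 0.096, 0.138, -0.001, -0.002]
[0.105, -2.554, -0.174, 0.276, -0.001, -0.002]
[0.103, -3.786, -0.617, 0.414, -0.002, -0.002]
[0.1, -4.946, -1.225, 0.552, -0.002, -0.002]
[0.099, -6.012, -1.988, 0.69, -0.002, -0.002]
[0.097, -6.962, -2.889, 0.828, -0.002, -0.002]
[0.097, -7.779, -3.913, 0.966, -0.002, -0.002]
[0.096, -8.448, -5.039, 1.104, -0.002, -0.002]
[0.096, -8.955, -6.247, 1.242, -0.002, -0.001]
[0.097, -9.292, -7.513, 1.38, -0.003, -0.001]
```

View pics/h1.png

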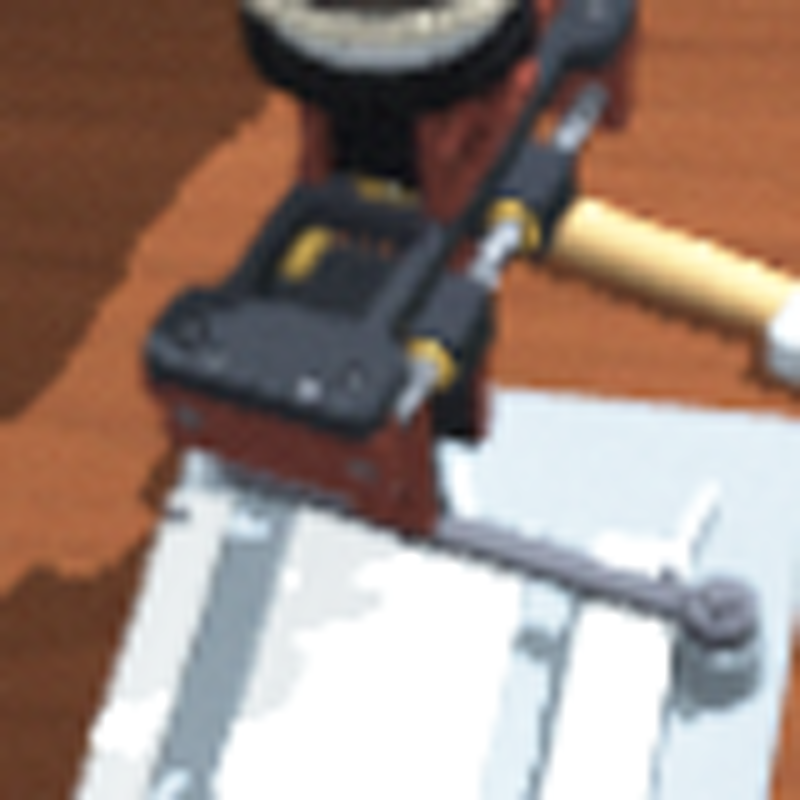

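The gate hasn't moved and the fingers straddle the post, which is hidden between them at crop (430,450). I swing it along the arc.

Emit:
jog_arm:
  motion: [2.2,0,-1.27,0.1,0.138,0,0,2.2,0,-2.55,-0.17,0.276,0,0,2.2,0,-3.79,-0.62,0.414,0,0,2.2,0,-4.95,-1.23,0.552,0,0,2.2,0,-6.01,-1.99,0.69,0,0,2.2,0,-6.96,-2.89,0.828,0,0,2.2,0,-7.78,-3.91,0.966,0,0,2.2,0,-8.45,-5.04,1.104,0,0,2.2,0,-8.96,-6.25,1.242,0,0,2.2,0,-9.29,-7.51,1.38,0,0]

```text
time_s: 5.55
tcp_pos: [0.4236, -0.0034, 0.0564]
ee_rot: [[0.001, -0.092, -0.996], [0.001, -0.996, 0.092], [-1.0, -0.001, -0.001]]
wrist_force: [0.4, -0.9, 0.2]
width: 0.247
```

```bash
python3 - <<'E'
from h import *
f=grab_frame("scene"); c=proj(f,handle(.8))[0].astype(int); crop(f,tuple(c),45,"pics/h2.png",10)
print(move(handle(1.62,.056),-2.15-np.degrees(1.62)))
E
```

```text
[ 0.009  0.209 -0.066 -0.009 -0.001  0.002]
```

View pics/h2.png

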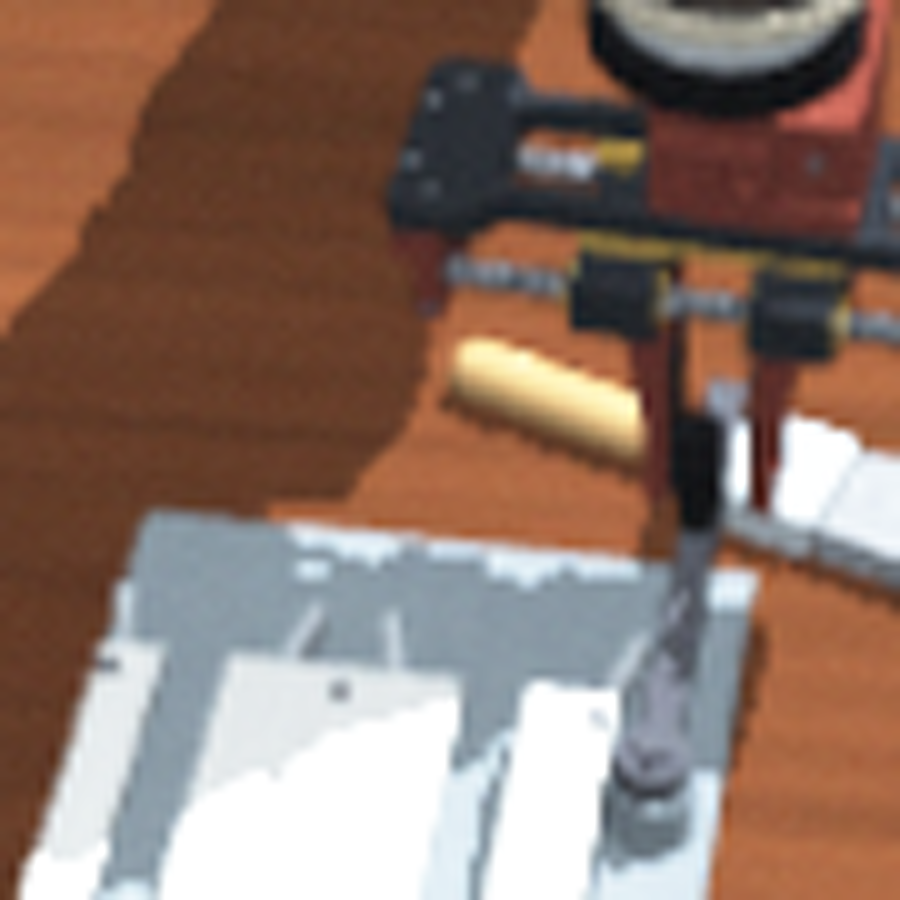

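The bar now points out of the dock, with the pivot at crop (650,760) and the post at (700,470), about 1.55 rad open. I lift off and look again at the rotors.

Emit:
jog_arm:
  motion: [2.2,0,0,0,0,0,0,3,0,0,0,0,0,0,3,-5,0,0,0,0,0,3,-10,0,0,0,0,0,3,-14,0,0,0,0,0,3,-14,0,0,0,0,0]

```text
time_s: 6.35
tcp_pos: [0.4247, -0.0039, 0.1975]
ee_rot: [[0.004, -0.085, -0.996], [0.003, -0.996, 0.085], [-1.0, -0.003, -0.003]]
wrist_force: [-0.4, 0.6, -0.2]
width: 0.344
```

```bash
cat > rot.py <<'E'
from h import *
np.set_printoptions(precision=4,suppress=True)
import sys
tag=sys.argv[1]
f=grab_frame("top"); g=grab_frame("scene")
for q in("big_a","small_a"):
  for n,fr in(("top",f),("scene",g)):
    for d in search_frame(n,q)+[]:
      P=d["position"]
      if np.hypot(P[0]-.57,P[1]-.2)<.12: print(n,q,round(d["confidence"],2),np.array(P))
crop(f,tuple(proj(f,[.568,.2,.02])[0].astype(int)),45,f"pics/r{tag}t.png",8)
crop(g,tuple(proj(g,[.568,.2,.02])[0].astype(int)),50,f"pics/r{tag}s.png",8)
E
python3 rot.py 1; python3 - <<'E'
from h import *
f=grab_frame("top"); print(proj(f,[.568,.2,.02])[0].astype(int)); f=grab_frame("scene");print(proj(f,[.568,.2,.02])[0].astype(int))
E
```

```text
top big_a 0.76 [0.5192 0.2581 0.0338]
top big_a 0.52 [0.4819 0.1804 0.0323]
scene big_a 0.69 [0.5259 0.2582 0.0336]
scene big_a 0.52 [0.4891 0.1822 0.0296]
scene small_a 0.54 [0.6277 0.1629 0.0358]
[190 175]
[326 223]
```

View pics/r1t.png

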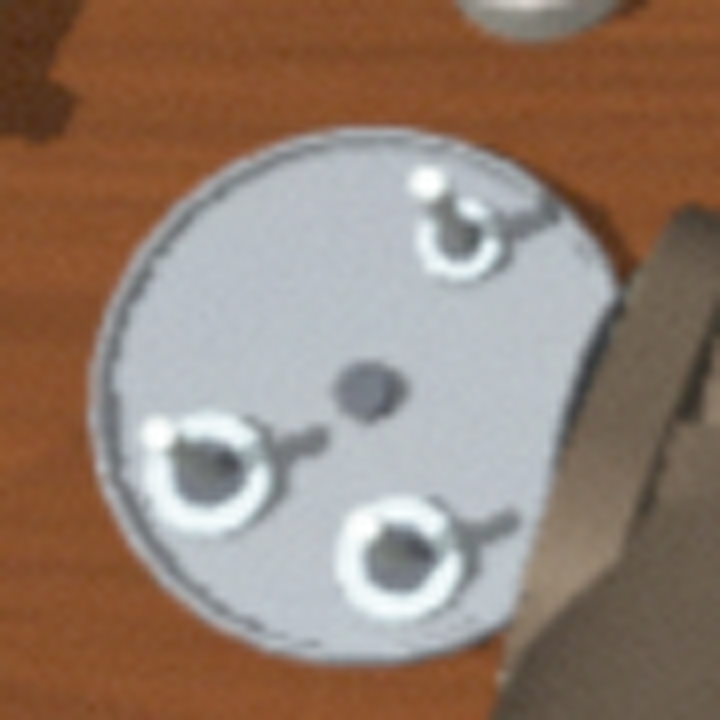

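View pics/r1s.png

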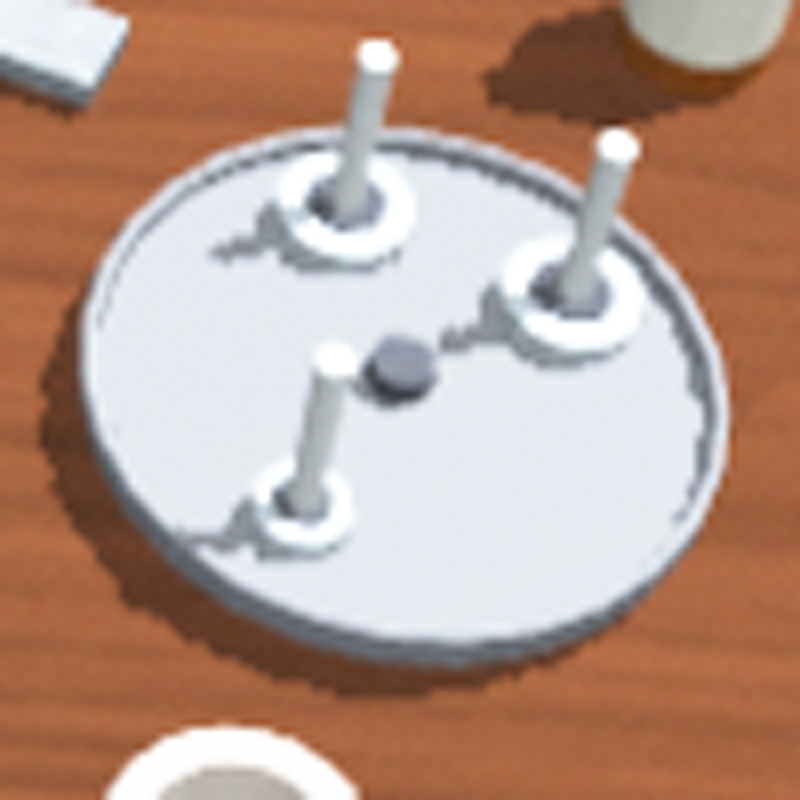

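The top crop shows the large rotors with stem tops at (158,435) and (365,525) and the small rotor's at (428,182). In the scene crop the same stem tops are at (617,147), (378,57) and (335,358). Nothing has been displaced. I triangulate from these.

```bash
cat > tri.py <<'E'
from h import *
np.set_printoptions(precision=4,suppress=True)
f=grab_frame("top"); g=grab_frame("scene")
def U(c,o,s=8): return np.array(c)/s+np.array(o)-.5+.5/s
for n,tt,ss,td,sd in[("L1",(158,435),(617,147),(210,472),(570,297)),("L2",(365,525),(378,57),(402,557),(345,208)),("S",(428,182),(335,358),(459,238),(303,505))]:
    a=ray(f,*U(tt,(145,130)),.110);b=ray(g,*U(ss,(276,173)),.110);c=ray(f,*U(td,(145,130)),.032);d=ray(g,*U(sd,(276,173)),.032)
    print(n,a[:2],b[:2],c[:2],d[:2])
print("hub",ray(f,*U((370,390),(145,130)),.032)[:2],ray(g,*U((402,368),(276,173)),.032)[:2])
E
python3 tri.py
```

```text
L1 [0.5189 0.2602] [0.5207 0.2586] [0.5201 0.2591] [0.5226 0.2581]
L2 [0.4865 0.1802] [0.4876 0.1799] [0.4873 0.1795] [0.4894 0.1795]
S [0.6206 0.164 ] [0.62   0.1629] [0.6206 0.1636] [0.6218 0.163 ]
hub [0.5558 0.1964] [0.5606 0.1978]
```

```bash
python3 - <<'E'
from h import *
print(move([.5203,.2590,.17],-92.15)); print(move([.5203,.2590,.072],-92.15))
E
```

```text
[ 2.5040e+00 -2.7116e+01 -7.3810e+00 -5.1000e-02  1.0000e-03 -1.0000e-03]
[ 1.2304e+01 -2.7124e+01 -7.3870e+00 -5.1000e-02  1.0000e-03 -1.0000e-03]
```

Emit:
jog_arm:
  motion: [5,0,-27.1,-7.4,-0.051,0,0,5,0,-27.1,-7.4,-0.051,0,0,5,0,-27.1,-7.4,-0.051,0,0,5,0,-27.1,-7.4,-0.051,0,0,5,0,-27.1,-7.4,-0.051,0,0,5,0,-27.1,-7.4,-0.051,0,0,5,2.5,-27.1,-7.4,-0.051,0,0,5,2.5,-27.1,-7.4,-0.051,0,0]

```text
time_s: 7.85
tcp_pos: [0.5193, 0.2578, 0.1693]
ee_rot: [[-0.003, -0.038, -0.999], [-0.002, -0.999, 0.038], [-1.0, 0.002, 0.003]]
wrist_force: [-1.0, 0.5, -0.3]
width: 0.568
```

```bash
python3 - <<'E'
from h import *
print(move([.5203,.2590,.072],-92.15))
g=grab_frame("scene"); crop(g,(346,195),45,"pics/a1.png",8)
E
```

```text
[ 9.733e+00 -1.390e-01 -1.190e-01 -0.000e+00  3.000e-03 -2.000e-03]
```

View pics/a1.png

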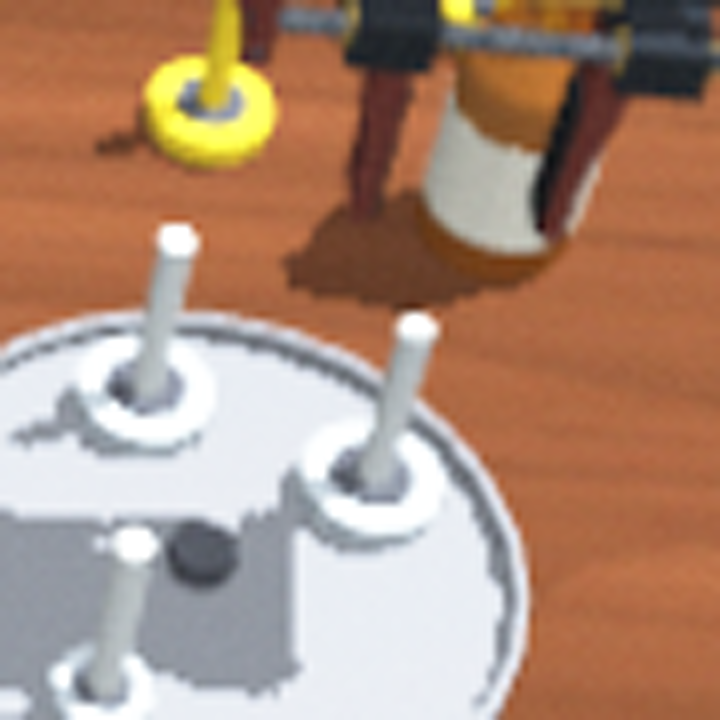

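The gripper is above large rotor L1, with the fingers at (365,200) and (555,220) either side of the stem at (415,330). The target is the plain steel one, and the yellow look-alike is at (210,110). I descend and grip.

Emit:
jog_arm:
  motion: [5,4,-0.1,-0.1,0,0,0,5,8,-0.1,-0.1,0,0,0,5,9.7,-0.1,-0.1,0,0,0,5,9.7,-0.1,-0.1,0,0,0,0.5,9.7,-0.1,-0.1,0,0,0,0.5,9.7,-0.1,-0.1,0,0,0,0.5,9.7,-0.1,-0.1,0,0,0,0.5,9.7,-0.1,-0.1,0,0,0,0.5,9.7,-0.1,-0.1,0,0,0]

```text
time_s: 9.02
tcp_pos: [0.5215, 0.2604, 0.0737]
ee_rot: [[0.0, -0.036, -0.999], [0.0, -0.999, 0.036], [-1.0, -0.0, -0.0]]
wrist_force: [-0.1, -0.1, 0.1]
width: 0.128
```

```bash
python3 - <<'E'
from h import *
print(get_state()["tcp_pos"],get_state()["width"],get_state()["wrist_force"])
P=DW(-.078,.045); print(P, DW(.08,.045))
s=get_state();p=s["tcp_pos"]
print(move([p[0],p[1],p[2]+.11],-92.15));print(move([P[0],P[1],p[2]+.11],-92.15)); print(move([P[0],P[1],p[2]-.0105],-92.15))
E
```

```text
[0.52149444 0.26041705 0.07367748] 0.12824406077361764 [-0.1360268  -0.11347207  0.05240237]
[ 0.43894194 -0.05910732  0.        ] [ 0.59683086 -0.06503093  0.        ]
[-1.1e+01 -1.0e-03 -0.0e+00  1.0e-03 -0.0e+00  0.0e+00]
[-1.1002e+01  3.2229e+01  7.0940e+00  1.0000e-03 -0.0000e+00  0.0000e+00]
[ 1.048e+00  3.223e+01  7.095e+00  1.000e-03 -0.000e+00  0.000e+00]
```

Emit:
jog_arm:
  motion: [0.5,-4,0,0,0,0,0,0.5,-8,0,0,0,0,0,0.5,-11,0,0,0,0,0,0.5,-11,5,1.1,0,0,0,0.5,-11,10,2.2,0,0,0,0.5,-11,15,3.3,0,0,0,0.5,-11,20,4.4,0,0,0,0.5,-11,25,5.5,0,0,0,0.5,-11,30,6.6,0,0,0,0.5,-11,32.2,7.1,0,0,0]

```text
time_s: 10.28
tcp_pos: [0.4377, -0.0613, 0.1837]
ee_rot: [[0.0, -0.04, -0.999], [0.001, -0.999, 0.04], [-1.0, -0.001, 0.0]]
wrist_force: [1.5, 0.9, -1.0]
width: 0.129
```

```bash
python3 - <<'E'
from h import *
s=get_state();p=s["tcp_pos"];print(p,s["width"],s["wrist_force"])
P=DW(-.078,.045)
print(move([P[0],P[1],.0635],-92.15))
g=grab_frame("scene"); crop(g,tuple(proj(g,[P[0],P[1],.06])[0].astype(int)),45,"pics/b1.png",8)
E
```

```text
[ 0.43765931 -0.06134956  0.18369619] 0.1289313957103451 [ 1.5361844   0.8918495  -0.98049729]
[ 1.202e+01 -2.170e-01 -1.190e-01 -2.000e-03  0.000e+00  1.000e-03]
```

View pics/b1.png

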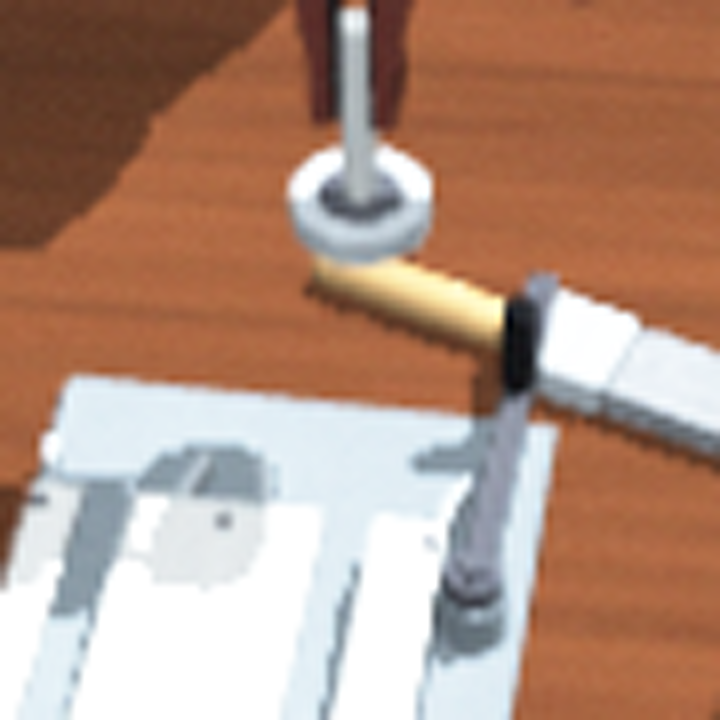

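Emit:
jog_arm:
  motion: [0.5,4,0,0,0,0,0,0.5,8,0,0,0,0,0,0.5,9,0,0,0,0,0,0.5,9,0,0,0,0,0,0.5,9,0,0,0,0,0]

```text
time_s: 10.95
tcp_pos: [0.4399, -0.0589, 0.0948]
ee_rot: [[0.002, -0.036, -0.999], [0.0, -0.999, 0.036], [-1.0, -0.0, -0.002]]
wrist_force: [0.8, 0.0, -1.9]
width: 0.127
```

```bash
python3 - <<'E'
from h import *
s=get_state();p=s["tcp_pos"];print(p,s["width"],s["wrist_force"])
P=DW(-.078,.045)
print(move([P[0],P[1],.0635],-92.15))
P=DW(.081,.045)
print(move([P[0],P[1],.0635],-92.15))
g=grab_frame("scene"); crop(g,tuple(proj(g,[P[0]-.1,P[1],.06])[0].astype(int)),45,"pics/b2.png",8)
g=grab_frame("top"); crop(g,tuple(proj(g,[P[0]-.1,P[1],.06])[0].astype(int)),45,"pics/b3.png",8)
E
```

```text
[ 0.43988905 -0.05894484  0.09478167] 0.12706509539026475 [ 0.79541552  0.02537085 -1.88314203]
[ 3.128e+00  2.000e-02  1.000e-01  1.000e-03 -2.000e-03  0.000e+00]
[ 3.158e+00  4.000e-02 -1.580e+01  1.000e-03 -2.000e-03  0.000e+00]
```

View pics/b2.png

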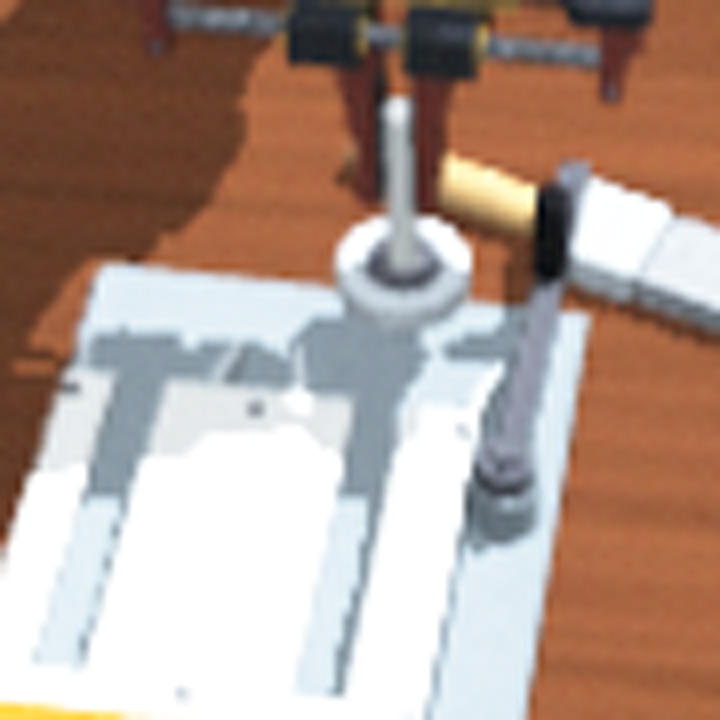

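The disc hangs above the apron at (400,270) in line with the wide mouth at (372,400). I lower it and slide it in.

Emit:
jog_arm:
  motion: [0.5,2,0,0.1,0,0,0,0.5,3.15,0,0.1,0,0,0,0.5,3.15,0,0,0,0,0,0.5,3.15,0,-1,0,0,0,0.5,3.15,0,-2,0,0,0,0.5,3.15,0,-3,0,0,0,0.5,3.15,0,-4,0,0,0,0.5,3.15,0,-5,0,0,0,0.5,3.15,0,-6,0,0,0,0.5,3.15,0,-6,0,0,0]

```text
time_s: 12.3
tcp_pos: [0.4996, -0.0612, 0.0621]
ee_rot: [[0.0, -0.036, -0.999], [-0.0, -0.999, 0.036], [-1.0, 0.0, -0.0]]
wrist_force: [-0.3, 0.2, -1.3]
width: 0.132
```

```bash
cat > st.py <<'E'
from h import *
import sys
s=get_state();p=s["tcp_pos"];print(s["time_s"],p,s["width"],s["wrist_force"],"dock",WD(p))
x,y=float(sys.argv[1]),float(sys.argv[2]); P=DW(x,y); z=float(sys.argv[3])
print(move([P[0],P[1],z],-92.15))
if len(sys.argv)>4:
    g=grab_frame("scene"); crop(g,tuple(proj(g,[p[0],p[1],.05])[0].astype(int)),40,f"pics/{sys.argv[4]}.png",9)
E
python3 st.py .081 .045 .0635 c1
```

```text
12.3 [ 0.49962925 -0.06118306  0.06209588] 0.1316064404092217 [-0.34829998  0.17340835 -1.33037842] dock [-0.01727754  0.04520096]
[-1.370e-01  3.500e-02 -9.828e+00  2.000e-03 -0.000e+00 -0.000e+00]
```

View pics/c1.png

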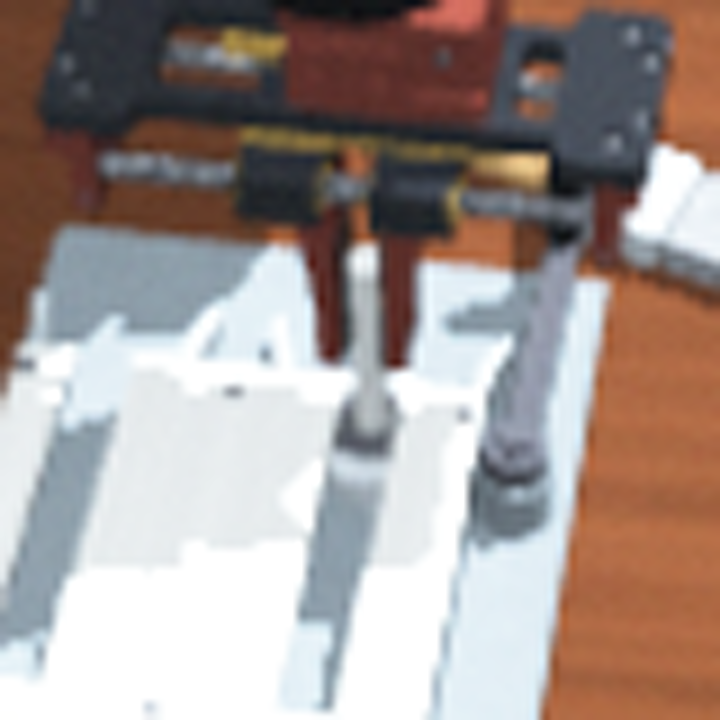

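The stem has entered the slot at (370,400) with the disc under the cover and forces near zero. I continue inward.

Emit:
jog_arm:
  motion: [0.5,0,0,-1.2,0,0,0,0.5,0,0,-2.4,0,0,0,0.5,0,0,-3.6,0,0,0,0.5,0,0,-4.8,0,0,0,0.5,0,0,-6,0,0,0,0.5,0,0,-7.2,0,0,0,0.5,0,0,-8.4,0,0,0,0.5,0,0,-9.6,0,0,0,0.5,0,0,-9.6,0,0,0,0.5,0,0,-9.6,0,0,0]

```text
time_s: 13.6
tcp_pos: [0.5944, -0.0646, 0.062]
ee_rot: [[-0.001, -0.036, -0.999], [0.0, -0.999, 0.036], [-1.0, 0.0, 0.001]]
wrist_force: [0.2, 0.8, -2.3]
width: 0.132
```

```bash
python3 st.py .081 .045 .0620
```

```text
13.6 [ 0.5943668  -0.06462097  0.06196324] 0.13188016904103114 [ 0.23537484  0.75750411 -2.28109604] dock [0.0775223  0.04531729]
[-0.004  0.032 -0.348  0.001  0.001 -0.   ]
```

Emit:
jog_arm:
  motion: [0.5,0,0,-0.2,0,0,0,3,0,0,-0.2,0,0,0,3,0,0,-0.2,0,0,0,3,-4,0,-0.2,0,0,0,3,-8,0,-0.2,0,0,0,3,-12,0,-0.2,0,0,0,5,-12,-5,4,0,0,0,5,-12,-8,7,0,0,0,5,-12,-8,7,0,0,0,5,-12,-8,7,0,0,0]

```text
time_s: 14.85
tcp_pos: [0.5284, 0.0178, 0.1826]
ee_rot: [[0.001, -0.036, -0.999], [0.0, -0.999, 0.036], [-1.0, -0.0, -0.001]]
wrist_force: [0.5, -0.5, -0.4]
width: 0.567
```

```bash
python3 rot.py 2; python3 - <<'E'
from h import *
f=grab_frame("top");crop(f,tuple(proj(f,DW(.0,0,.03))[0].astype(int)),40,"pics/d1.png",9)
s=get_state(); print(s["time_s"],s["tcp_pos"])
E
```

```text
scene big_a 0.52 [0.4867 0.181  0.0285]
scene small_a 0.56 [0.6254 0.1614 0.0366]
15.2 [0.5280208  0.01704043 0.18209604]
```

View pics/r2t.png

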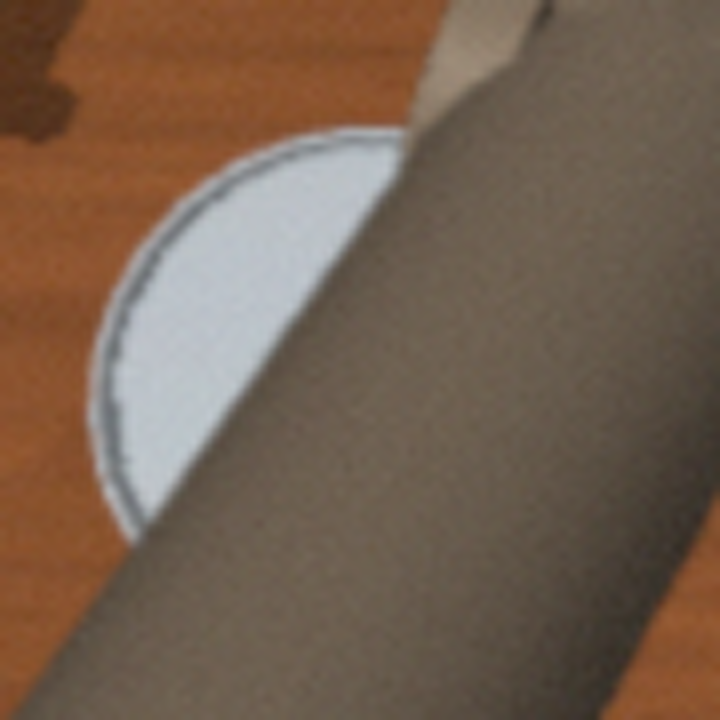

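View pics/r2s.png

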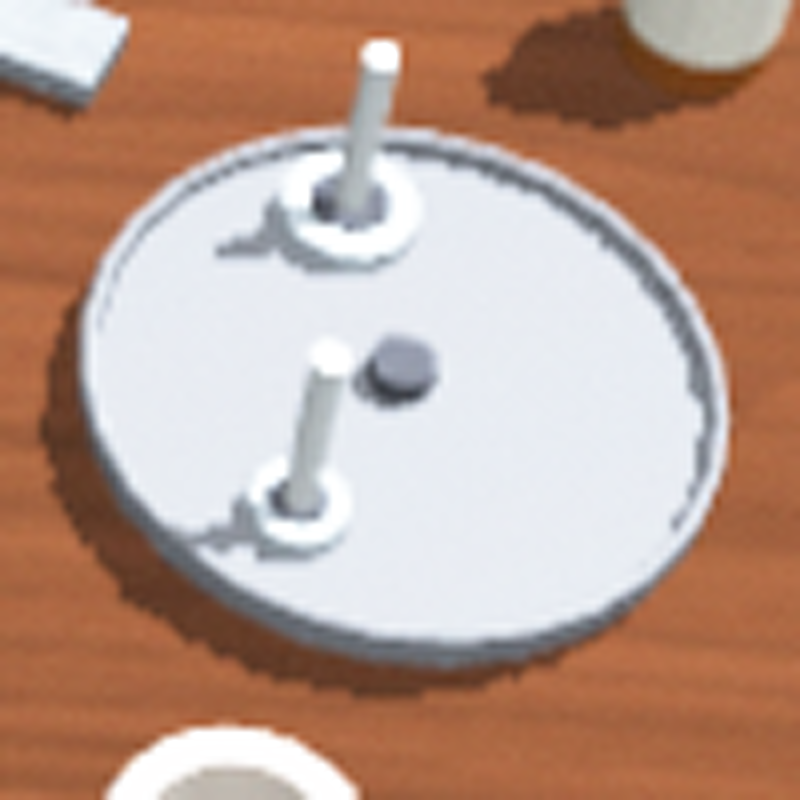

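View pics/d1.png

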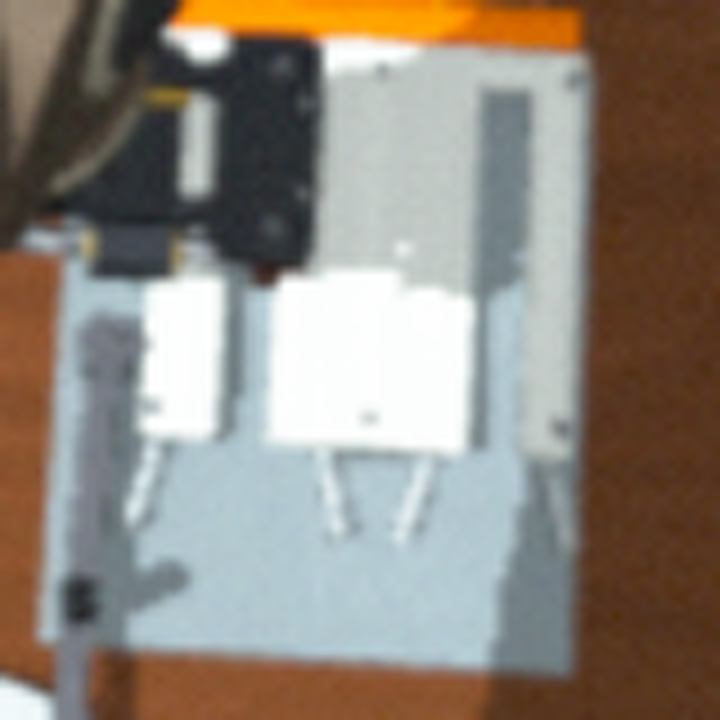

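The scene crop shows L2's stem top at (381,56) and S's at (330,357). The platter has turned by only about 1 mm. The dock in the top crop shows the gate open and the wide lane mouth clear.

```bash
python3 - <<'E'
from h import *
g=grab_frame("scene")
U=lambda c:np.array(c)/8+np.array((276,173))-.5+.0625
a=ray(g,*U((381,56)),.11); print(a, ray(g,*U((348,208)),.032),ray(g,*U((330,357)),.11))
print(move([.487,.1808,.17],-92.15),move([.487,.1808,.0733],-92.15))
E
```

```text
[0.48705367 0.18091906 0.11      ] [0.48932683 0.1805756  0.032     ] [0.61980771 0.16132328 0.11      ]
[  1.201 -16.193   4.703   0.      0.     -0.   ] [ 10.871 -16.197   4.703   0.      0.     -0.   ]
```

Emit:
jog_arm:
  motion: [5,0,-6,1.7,0,0,0,5,0,-12,3.4,0,0,0,5,0,-16.2,4.7,0,0,0,5,1,-16.2,4.7,0,0,0,5,4.5,-16.2,4.7,0,0,0,5,8,-16.2,4.7,0,0,0,5,10.9,-16.2,4.7,0,0,0,5,10.9,-16.2,4.7,0,0,0,3,10.9,-16.2,4.7,0,0,0,2.2,10.9,-16.2,4.7,0,0,0]

```text
time_s: 16.5
tcp_pos: [0.4876, 0.1815, 0.0743]
ee_rot: [[0.002, -0.037, -0.999], [0.001, -0.999, 0.037], [-1.0, -0.001, -0.002]]
wrist_force: [0.1, -0.6, 0.2]
width: 0.383
```

```bash
python3 st.py 0 0 .06 e1
```

```text
16.5 [0.48755624 0.18151814 0.07429494] 0.38282201224760254 [ 0.06948655 -0.59815682  0.2225042 ] dock [-0.03844122  0.2872789 ]
[ 1.4070e+00  2.8733e+01 -3.8160e+00  1.0000e-03 -2.0000e-03  1.0000e-03]
```

View pics/e1.png

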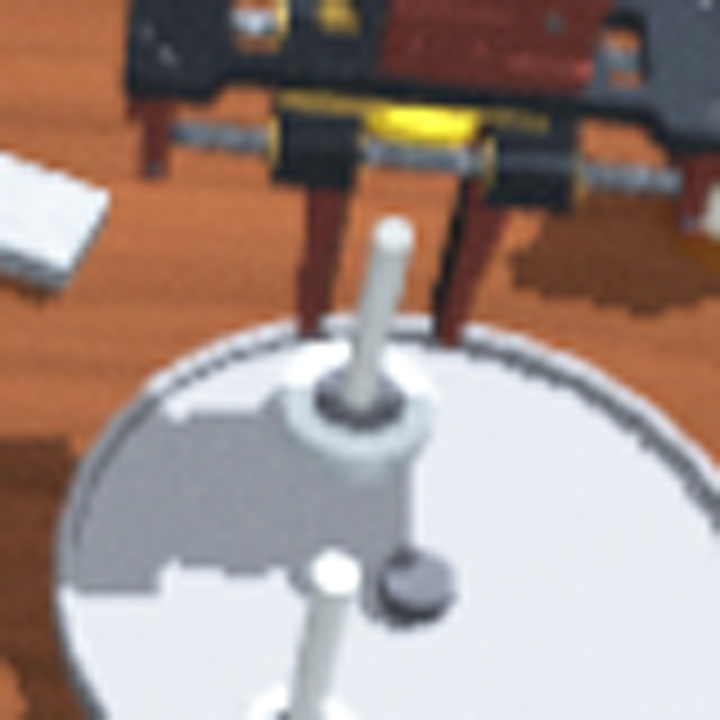

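The stem at (390,280) sits between the fingers at (320,270) and (470,270). I close and lift.

Emit:
jog_arm:
  motion: [0.5,0,0,0,0,0,0,0.5,0,0,0,0,0,0,0.5,0,0,0,0,0,0,0.5,0,0,0,0,0,0]

```text
time_s: 17.05
tcp_pos: [0.4867, 0.1817, 0.0734]
ee_rot: [[0.0, -0.036, -0.999], [0.0, -0.999, 0.036], [-1.0, -0.0, -0.0]]
wrist_force: [-1.9, 0.1, 5.4]
width: 0.131
```

```bash
python3 st.py -.078 .045 .063
```

```text
17.05 [0.48673948 0.18171851 0.07339113] 0.1306863799197137 [-1.85518645  0.12313392  5.4038967 ] dock [-0.03926492  0.28744851]
[ 1.029e+00  2.424e+01  3.908e+00  1.000e-03 -0.000e+00  0.000e+00]
```

Emit:
jog_arm:
  motion: [0.5,-4,0,0,0,0,0,0.5,-8,0,0,0,0,0,0.5,-11,0,0,0,0,0,0.5,-11,5,0.8,0,0,0,0.5,-11,10,1.6,0,0,0,0.5,-11,15,2.4,0,0,0,0.5,-11,20,3.2,0,0,0,0.5,-11,24.2,3.9,0,0,0,0.5,-6,24.2,3.9,0,0,0,0.5,-2,24.2,3.9,0,0,0]

```text
time_s: 18.3
tcp_pos: [0.4385, -0.0591, 0.0917]
ee_rot: [[0.0, -0.037, -0.999], [0.001, -0.999, 0.037], [-1.0, -0.001, -0.0]]
wrist_force: [0.3, 0.5, -1.2]
width: 0.132
```

Emit:
jog_arm:
  motion: [0.5,0,0,0,0,0,0,0.5,0,0,0,0,0,0,0.5,0,0,0,0,0,0]

```text
time_s: 18.68
tcp_pos: [0.44, -0.0587, 0.0945]
ee_rot: [[0.002, -0.036, -0.999], [0.0, -0.999, 0.036], [-1.0, -0.0, -0.002]]
wrist_force: [0.1, -0.3, -1.5]
width: 0.129
```

```bash
python3 st.py -.078 .045 .0628 e2
```

```text
18.675 [ 0.43999147 -0.058712    0.09445649] 0.128868267985153 [ 0.13127817 -0.3378628  -1.48587119] dock [-0.07696603  0.04543439]
[ 3.165e+00  4.500e-02  1.110e-01  2.000e-03 -2.000e-03  0.000e+00]
```

View pics/e2.png

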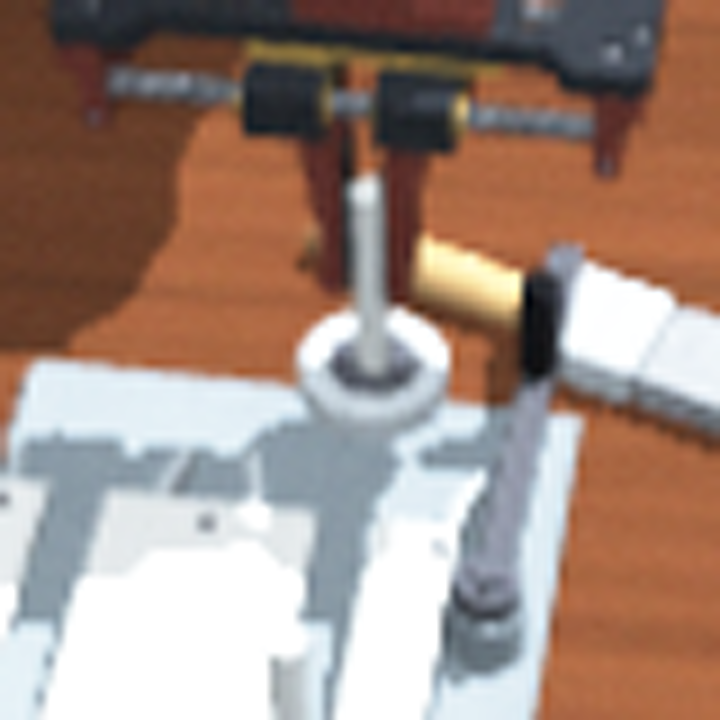

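Same alignment as before, and the first rotor's stem is visible at the inner slot (285,650). I lower and slide to x ≈ 23 mm.

Emit:
jog_arm:
  motion: [0.5,2,0,0.1,0,0,0,0.5,3.15,0,0.1,0,0,0,0.5,3.15,0,0,0,0,0,0.5,3.15,0,-1,0,0,0,0.5,3.15,0,-2,0,0,0,0.5,3.15,0,-3,0,0,0,0.5,3.15,0,-4,0,0,0,0.5,3.15,0,-5,0,0,0,0.5,3.15,0,-6,0,0,0,0.5,3.15,0,-7,0,0,0]

```text
time_s: 19.98
tcp_pos: [0.5095, -0.0615, 0.0616]
ee_rot: [[-0.0, -0.036, -0.999], [-0.0, -0.999, 0.036], [-1.0, 0.0, 0.0]]
wrist_force: [-0.4, -0.0, -2.8]
width: 0.132
```

Emit:
jog_arm:
  motion: [0.5,0,0,-1,0,0,0,0.5,0,0,-2,0,0,0,0.5,0,0,-3,0,0,0,0.5,0,0,-3,0,0,0,0.5,0,0,-3,0,0,0]

```text
time_s: 20.6
tcp_pos: [0.5385, -0.0626, 0.0615]
ee_rot: [[-0.001, -0.036, -0.999], [-0.0, -0.999, 0.036], [-1.0, 0.0, 0.001]]
wrist_force: [0.7, -0.3, -2.7]
width: 0.131
```

```bash
python3 st.py .024 .045 .062 e3
```

```text
20.6 [ 0.53845142 -0.06258704  0.06150982] 0.13125604492538484 [ 0.65684351 -0.25681786 -2.66094243] dock [0.02156998 0.04525346]
[-0.049  0.026 -0.243  0.001  0.001 -0.   ]
```

View pics/e3.png

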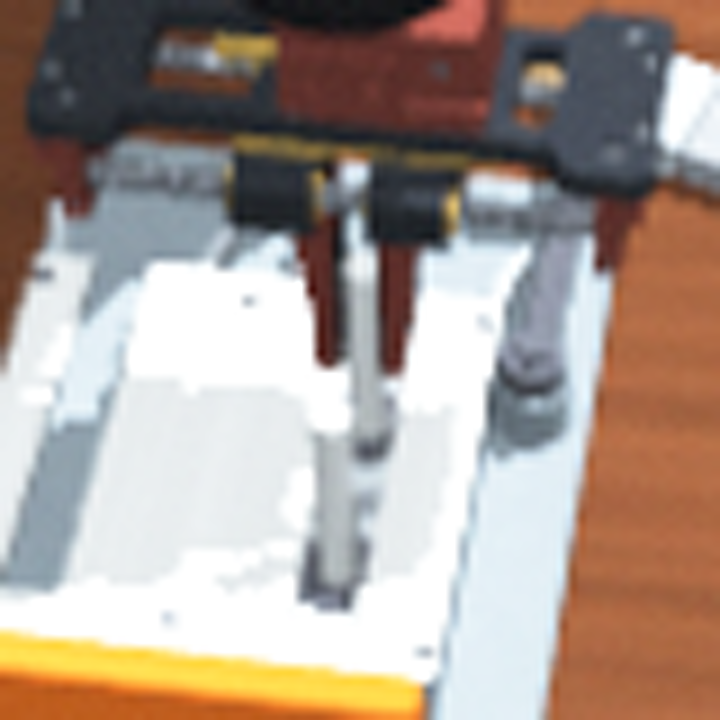

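Both stems stand in the wide slot at (330,510) and (365,350). I release, rise, and look for the small rotor.

Emit:
jog_arm:
  motion: [0.5,0,0,-0.3,0,0,0,2.4,0,0,-0.3,0,0,0,3,0,0,-0.3,0,0,0,3,-4,0,-0.3,0,0,0,3,-8,0,-0.3,0,0,0,3,-12,0,-0.3,0,0,0,5,-12,-5,0,0,0,0,5,-12,-10,-3,0,0,0,5,-12,-10,-3,0,0,0,5,-12,-10,-3,0,0,0]

```text
time_s: 21.9
tcp_pos: [0.5721, 0.0358, 0.1816]
ee_rot: [[-0.0, -0.036, -0.999], [-0.001, -0.999, 0.036], [-1.0, 0.001, 0.0]]
wrist_force: [0.1, -1.1, 0.6]
width: 0.568
```

```bash
python3 rot.py 3; python3 st.py 0 0 .1; python3 - <<'E'
from h import *
g=grab_frame("scene"); crop(g,tuple(proj(g,DW(.02,0,.05))[0].astype(int)),40,f"pics/e4.png",9)
E
```

```text
scene small_a 0.54 [0.6257 0.1629 0.0352]
22.2 [0.57224883 0.03540718 0.18181726] 0.5693626041413183 [-0.41224539  0.53383858  0.21705293] dock [0.05166971 0.14444589]
[ 8.177 14.448  5.163 -0.    -0.     0.   ]
```

View pics/r3s.png

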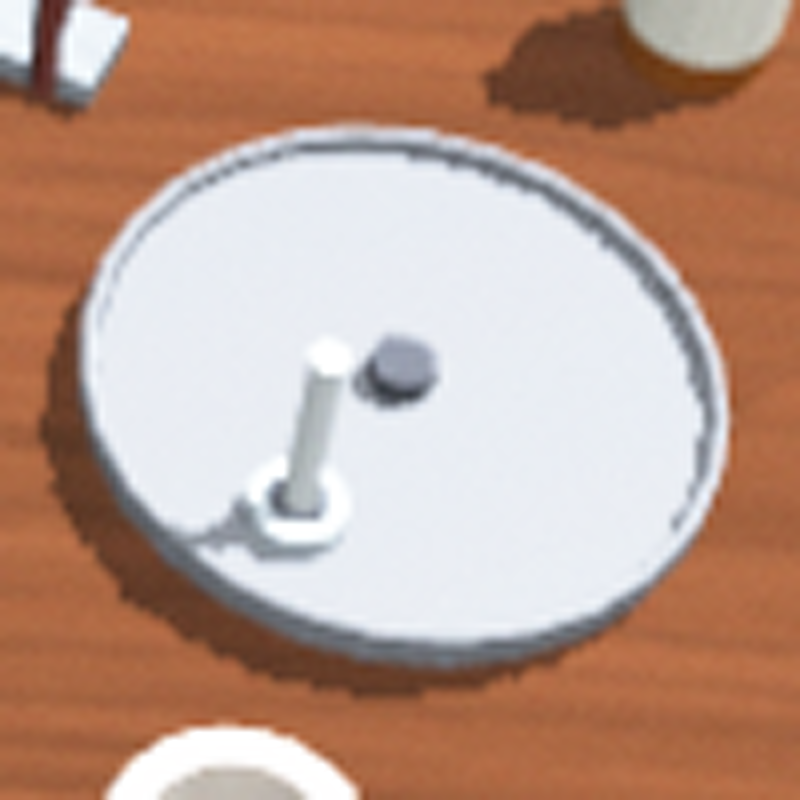

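View pics/e4.png

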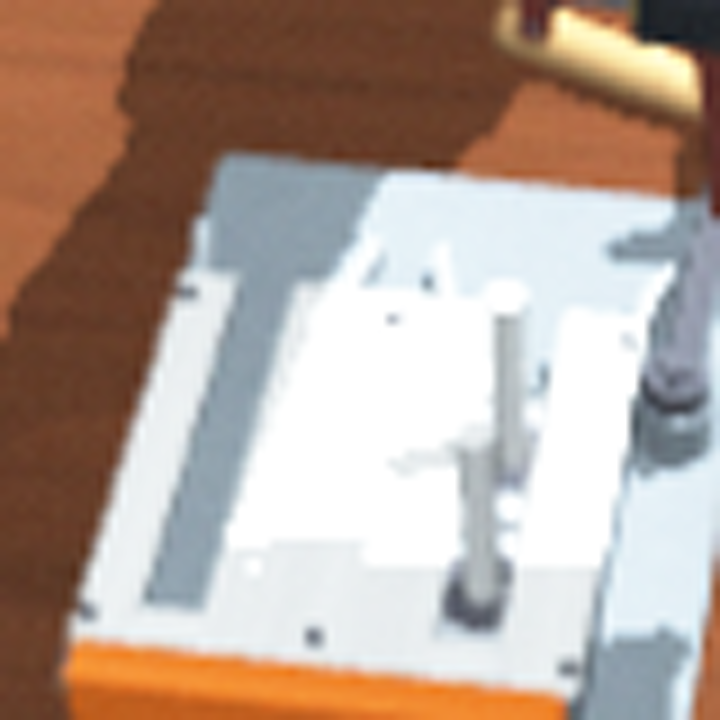

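Both large rotors stand upright in the wide lane. The small rotor's stem top is at (328,355) in the crop, which puts it near (0.620,0.161).

```bash
python3 - <<'E'
from h import *
g=grab_frame("scene")
U=lambda c:np.array(c)/8+np.array((276,173))-.5+.0625
a=ray(g,*U((328,356)),.11); print(a,ray(g,*U((299,500)),.032))
print(move([.6197,.1612,.17],-92.15),move([.6197,.1612,.0733],-92.15))
E
```

```text
[0.61947498 0.16070176 0.11      ] [0.61988615 0.16166211 0.032     ]
[  1.181 -12.7    -4.265   0.     -0.      0.   ] [ 10.851 -12.697  -4.263   0.     -0.      0.   ]
```

Emit:
jog_arm:
  motion: [5,0,-6,-2,0,0,0,5,0,-12.7,-4.3,0,0,0,5,0,-12.7,-4.3,0,0,0,5,1,-12.7,-4.3,0,0,0,5,4.5,-12.7,-4.3,0,0,0,5,8,-12.7,-4.3,0,0,0,5,10.9,-12.7,-4.3,0,0,0,5,10.9,-12.7,-4.3,0,0,0,3,10.9,-12.7,-4.3,0,0,0,2.2,10.9,-12.7,-4.3,0,0,0]

```text
time_s: 23.55
tcp_pos: [0.6208, 0.1613, 0.0742]
ee_rot: [[0.002, -0.037, -0.999], [0.001, -0.999, 0.037], [-1.0, -0.001, -0.002]]
wrist_force: [0.1, 0.2, 1.0]
width: 0.381
```

```bash
python3 st.py 0 0 .06 f1
```

```text
23.55 [0.62083449 0.16130898 0.07415085] 0.3814280896573886 [0.07217892 0.19990137 0.99962177] dock [0.095501   0.27208071]
[ 1.3760e+00  2.7203e+01  9.5710e+00  1.0000e-03 -2.0000e-03  1.0000e-03]
```

View pics/f1.png

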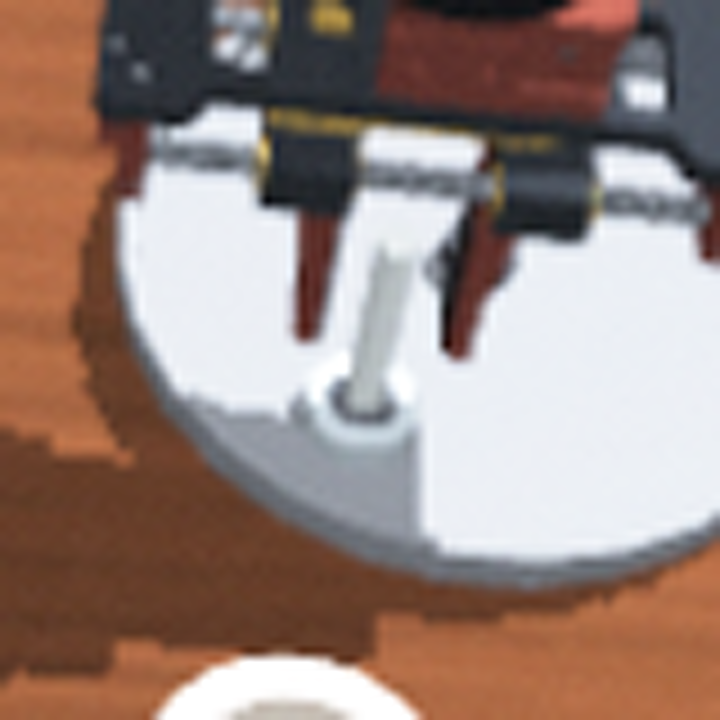

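The stem at (385,300) is between the fingers at (315,280) and (475,290). I close.

Emit:
jog_arm:
  motion: [0.5,0,0,0,0,0,0,0.5,0,0,0,0,0,0,0.5,0,0,0,0,0,0,0.5,0,0,0,0,0,0,0.5,-4,0,0,0,0,0,0.5,-8,0,0,0,0,0,0.5,-11,0,0,0,0,0,0.5,-11,0,0,0,0,0,0.5,-11,0,0,0,0,0]

```text
time_s: 24.72
tcp_pos: [0.6193, 0.162, 0.1813]
ee_rot: [[-0.002, -0.036, -0.999], [-0.0, -0.999, 0.036], [-1.0, 0.0, 0.002]]
wrist_force: [0.3, 0.5, -1.5]
width: 0.125
```

```bash
python3 st.py -.075 -.045 .165
```

```text
24.725 [0.61925285 0.16195906 0.18130699] 0.12530050311454477 [ 0.25383344  0.54297788 -1.45633931] dock [0.09389609 0.27267103]
[ 1.6640e+00  3.1740e+01  1.6937e+01  2.0000e-03  2.0000e-03 -0.0000e+00]
```

Emit:
jog_arm:
  motion: [0.5,0,5,2.7,0,0,0,0.5,0,10,5.3,0,0,0,0.5,0,15,8,0,0,0,0.5,0,20,10.7,0,0,0,0.5,0,25,13.3,0,0,0,0.5,0,29,15.5,0,0,0,0.5,0,31.7,16.9,0,0,0,0.5,5,31.7,16.9,0,0,0,0.5,9,31.7,16.9,0,0,0,0.5,9,31.7,16.9,0,0,0]

```text
time_s: 25.98
tcp_pos: [0.4367, -0.1486, 0.0901]
ee_rot: [[-0.007, -0.037, -0.999], [-0.0, -0.999, 0.037], [-1.0, 0.0, 0.007]]
wrist_force: [-0.6, 0.0, -0.5]
width: 0.132
```

Emit:
jog_arm:
  motion: [0.5,0,0,0,0,0,0,0.5,0,0,0,0,0,0]

```text
time_s: 26.22
tcp_pos: [0.4406, -0.1491, 0.0938]
ee_rot: [[0.002, -0.036, -0.999], [-0.0, -0.999, 0.036], [-1.0, 0.0, -0.002]]
wrist_force: [0.1, 0.7, -1.0]
width: 0.131
```

```bash
python3 st.py -.075 -.045 .0625 f2
```

```text
26.225 [ 0.44056917 -0.14910978  0.09381193] 0.1307151569937986 [ 0.06360421  0.66498427 -0.9954109 ] dock [-0.07299961 -0.04487818]
[ 3.131e+00  1.100e-02  2.060e-01  2.000e-03 -2.000e-03 -0.000e+00]
```

View pics/f2.png

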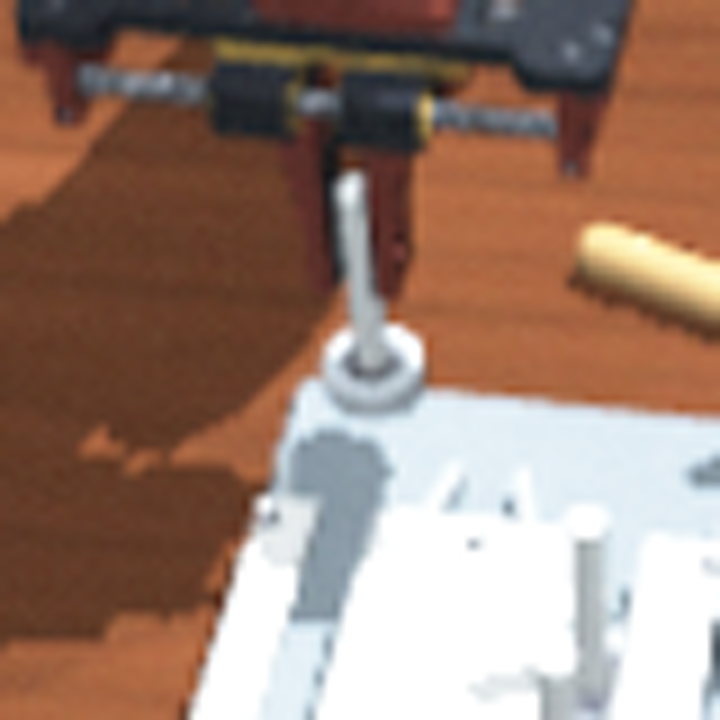

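The small disc at (375,370) is in line with the narrow mouth at (340,500). I lower and slide it in.

Emit:
jog_arm:
  motion: [0.5,2,0,0.1,0,0,0,0.5,3.15,0,0.1,0,0,0,0.5,3.15,0,0,0,0,0,0.5,3.15,0,-1,0,0,0,0.5,3.15,0,-2,0,0,0,0.5,3.15,0,-3,0,0,0,0.5,3.15,0,-4,0,0,0,0.5,3.15,0,-5,0,0,0,0.5,3.15,0,-6,0,0,0,0.5,3.15,0,-6,0,0,0]

```text
time_s: 27.52
tcp_pos: [0.5003, -0.1512, 0.0611]
ee_rot: [[0.0, -0.036, -0.999], [-0.0, -0.999, 0.036], [-1.0, 0.0, -0.0]]
wrist_force: [-0.3, 0.2, -1.5]
width: 0.13
```

```bash
python3 st.py .06 -.045 .062 f3
```

```text
27.525 [ 0.5003359  -0.15117562  0.0610536 ] 0.13046363295766386 [-0.33745254  0.15078307 -1.51625387] dock [-0.01319745 -0.04470183]
[-9.30e-02  4.30e-02 -7.32e+00  2.00e-03 -0.00e+00 -0.00e+00]
```

View pics/f3.png

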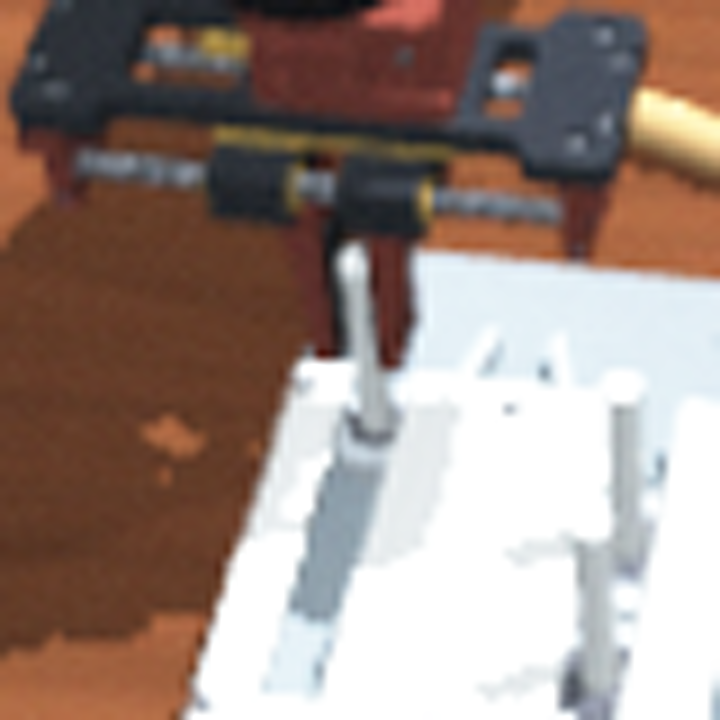

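Emit:
jog_arm:
  motion: [0.5,0,0,-1,0,0,0,0.5,0,0,-2,0,0,0,0.5,0,0,-3,0,0,0,0.5,0,0,-4,0,0,0,0.5,0,0,-5,0,0,0,0.5,0,0,-6,0,0,0,0.5,0,0,-6.8,0,0,0,0.5,0,0,-6.8,0,0,0,0.5,0,0,-6.8,0,0,0]

```text
time_s: 28.7
tcp_pos: [0.5672, -0.1537, 0.061]
ee_rot: [[-0.0, -0.036, -0.999], [0.0, -0.999, 0.036], [-1.0, -0.0, 0.0]]
wrist_force: [0.2, 1.0, -1.1]
width: 0.131
```

```bash
python3 st.py .06 -.045 .062
```

```text
28.7 [ 0.56718229 -0.15365215  0.06103561] 0.1313581434048049 [ 0.1863894   0.95134673 -1.13889939] dock [ 0.05369479 -0.04467047]
[-0.097  0.034 -0.63   0.001  0.     0.   ]
```

Emit:
jog_arm:
  motion: [2.4,0,0,0,0,0,0,3,0,0,0,0,0,0,3,0,0,0,0,0,0,3,-4,0,0,0,0,0,3,-8,0,0,0,0,0,3,-14,0,0,0,0,0,3,-14,0,6,0,0,0,3,-14,0,12,0,0,0,3,-14,0,15,0,0,0,3,-14,0,15,0,0,0]

```text
time_s: 29.95
tcp_pos: [0.4161, -0.1475, 0.2011]
ee_rot: [[0.001, -0.037, -0.999], [0.004, -0.999, 0.037], [-1.0, -0.004, -0.0]]
wrist_force: [1.3, -0.7, 0.7]
width: 0.346
```

```bash
python3 - <<'E'
from h import *
s=get_state();print(s["time_s"],s["tcp_pos"],s["width"])
g=grab_frame("scene"); f=grab_frame("top")
c=proj(g,DW(0,0.02,.05))[0].astype(int); print(c); crop(g,tuple(c),45,"pics/k1.png",9)
c=proj(f,DW(0,0.02,.05))[0].astype(int); print(c); crop(f,tuple(c),45,"pics/k2.png",9)
for a in(1.35,1.4,1.45,1.5,1.55,1.6): print(a,[((proj(fr,[handle(a,.082),handle(a,.061)])-(proj(fr,DW(0,.02,.05))[0].astype(int)-45)+.5)*9).round(0).tolist() for fr in(g,f)])
E
```

```text
29.95 [ 0.41609292 -0.14752138  0.20106622] 0.34596398726917627
[225 194]
[278 191]
1.35 [[[628.0, 151.0], [628.0, 197.0]], [[242.0, 656.0], [241.0, 663.0]]]
1.4 [[[643.0, 151.0], [642.0, 196.0]], [[228.0, 658.0], [228.0, 664.0]]]
1.45 [[[657.0, 151.0], [657.0, 196.0]], [[214.0, 659.0], [214.0, 666.0]]]
1.5 [[[672.0, 151.0], [671.0, 197.0]], [[200.0, 659.0], [200.0, 666.0]]]
1.55 [[[686.0, 152.0], [685.0, 198.0]], [[186.0, 659.0], [186.0, 666.0]]]
1.6 [[[701.0, 154.0], [700.0, 199.0]], [[172.0, 658.0], [173.0, 665.0]]]
```

View pics/k1.png

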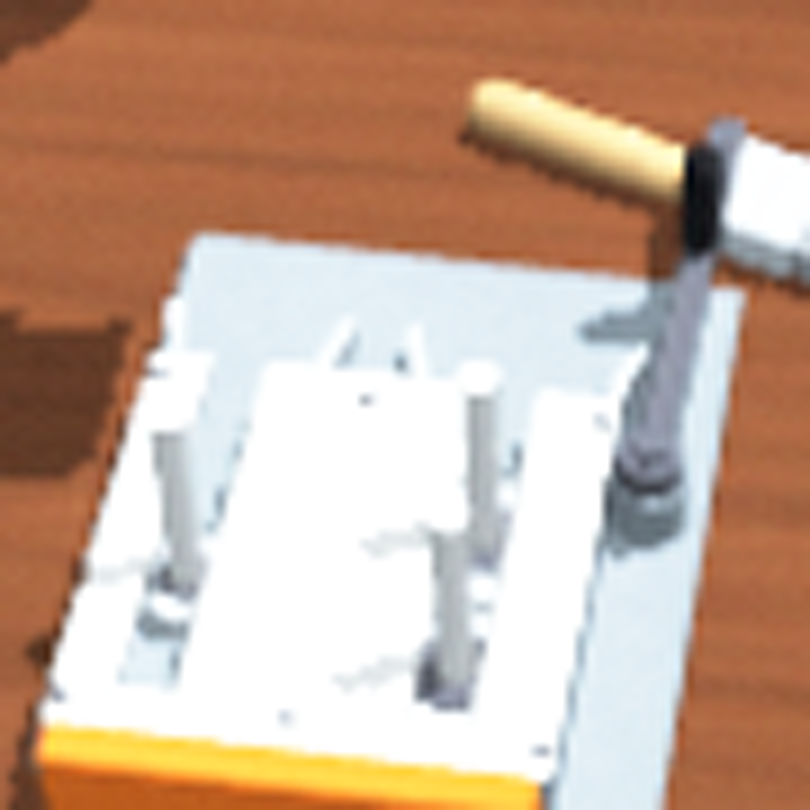

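View pics/k2.png

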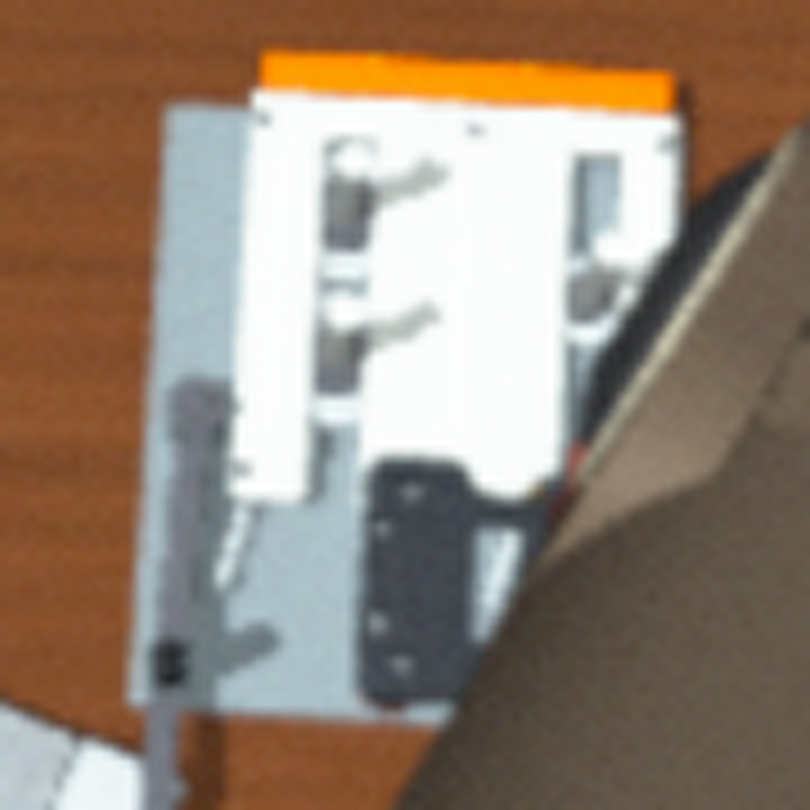

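The gate is at about 1.59 rad, with the post at (702,155) in the scene crop. All three stems stand in their slots. I check the small one's lean numerically and plan the gate closing.

```bash
python3 - <<'E'
from h import *
g=grab_frame("scene"); f=grab_frame("top"); o=(225-45,194-45)
for n,(x,y) in dict(S=(.054,-.0447),L1=(.079,.045),L2=(.024,.045)).items():
    print(n,((proj(g,[DW(x,y,.098),DW(x,y,.02)])-o+.5)*9).round().tolist(),((proj(f,[DW(x,y,.098),DW(x,y,.02)])-(278-45,191-45)+.5)*9).round().tolist())
h=handle(1.59); print(h); print(move([h[0],h[1],.20],-92.15),move([h[0],h[1],.057],-92.15))
E
```

```text
S [[163.0, 416.0], [188.0, 578.0]] [[617.0, 246.0], [589.0, 296.0]]
L1 [[446.0, 514.0], [455.0, 674.0]] [[359.0, 159.0], [348.0, 215.0]]
L2 [[478.0, 373.0], [485.0, 536.0]] [[350.0, 315.0], [340.0, 361.0]]
[ 0.42391435 -0.00668283  0.082     ]
[ 1.3100e-01 -1.4156e+01  1.0000e-03  2.0000e-03 -1.0000e-03 -1.0000e-03] [ 1.4431e+01 -1.4170e+01  1.4000e-02  2.0000e-03 -1.0000e-03 -1.0000e-03]
```

The predicted upright stem positions match the picture for all three. Next I move over the post.

Emit:
jog_arm:
  motion: [4,0,-5,0,0,0,0,4,0,-10,0,0,0,0,4,0,-14.2,0,0,0,0,4,0,-14.2,0,0,0,0,4,4,-14.2,0,0,0,0,4,8,-14.2,0,0,0,0,4,8,-14.2,0,0,0,0]

```text
time_s: 31.02
tcp_pos: [0.4215, -0.0085, 0.1195]
ee_rot: [[-0.005, -0.04, -0.999], [-0.004, -0.999, 0.04], [-1.0, 0.004, 0.005]]
wrist_force: [0.0, -0.6, -0.4]
width: 0.455
```

```bash
python3 - <<'E'
from h import *
s=get_state();print(s["time_s"],s["tcp_pos"],s["width"])
h=handle(1.59); print(move([h[0],h[1],.057],-92.15))
g=grab_frame("scene"); crop(g,tuple(proj(g,h)[0].astype(int)),40,"pics/k3.png",9)
E
```

```text
31.025 [ 0.4214966  -0.00848217  0.11951796] 0.4553264508619884
[ 6.25e+00 -2.14e-01 -2.63e-01 -2.00e-03  5.00e-03 -4.00e-03]
```

View pics/k3.png

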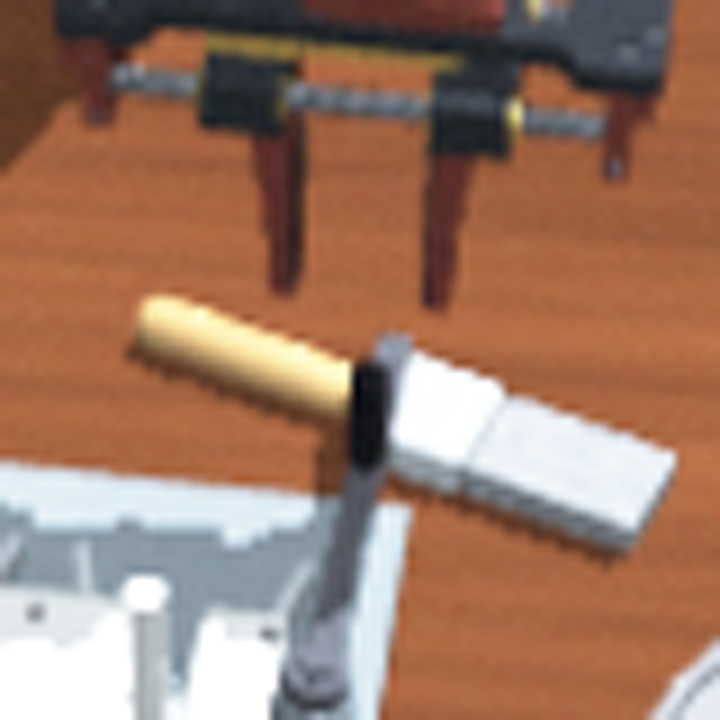

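The fingers at (285,270) and (440,290) are centred over the post at (368,400). I descend and narrow.

Emit:
jog_arm:
  motion: [4,3,0,0,0,0,0,4,6.2,0,0,0,0,0,4,6.2,0,0,0,0,0,2.2,6.2,0,0,0,0,0,2.2,6.2,0,0,0,0,0,2.2,6.2,0,0,0,0,0]

```text
time_s: 31.82
tcp_pos: [0.4234, -0.0059, 0.06]
ee_rot: [[0.001, -0.036, -0.999], [0.001, -0.999, 0.036], [-1.0, -0.001, -0.001]]
wrist_force: [0.5, -0.0, -0.7]
width: 0.254
```

```bash
python3 - <<'E'
from h import *
s=get_state();print(s["time_s"],s["tcp_pos"],s["width"],s["wrist_force"])
for i in range(1,13):
    a=1.59-i*.137
    print(round(a,3),move(handle(a,.057),-2.15-np.degrees(a)).round(2).tolist())
g=grab_frame("scene"); crop(g,tuple(proj(g,handle(1.59))[0].astype(int)),40,"pics/k4.png",9)
E
```

```text
31.825 [ 0.42340185 -0.00587966  0.05995494] 0.2540991186841277 [ 0.54561101 -0.03837952 -0.71063755]
1.453 [0.3, 1.38, -0.12, -0.12, -0.0, 0.0]
1.316 [0.29, 2.66, -0.35, -0.25, -0.0, 0.0]
1.179 [0.29, 3.89, -0.76, -0.39, -0.0, 0.0]
1.042 [0.29, 5.06, -1.34, -0.53, -0.0, 0.0]
0.905 [0.29, 6.13, -2.07, -0.66, -0.0, 0.0]
0.768 [0.29, 7.1, -2.94, -0.8, -0.0, 0.0]
0.631 [0.3, 7.94, -3.93, -0.94, -0.0, 0.0]
0.494 [0.3, 8.64, -5.03, -1.08, -0.0, -0.0]
0.357 [0.3, 9.17, -6.22, -1.21, -0.0, -0.0]
0.22 [0.3, 9.55, -7.46, -1.35, -0.0, -0.0]
0.083 [0.3, 9.74, -8.75, -1.49, -0.0, -0.0]
-0.054 [0.3, 9.77, -10.05, -1.62, -0.0, -0.0]
```

View pics/k4.png

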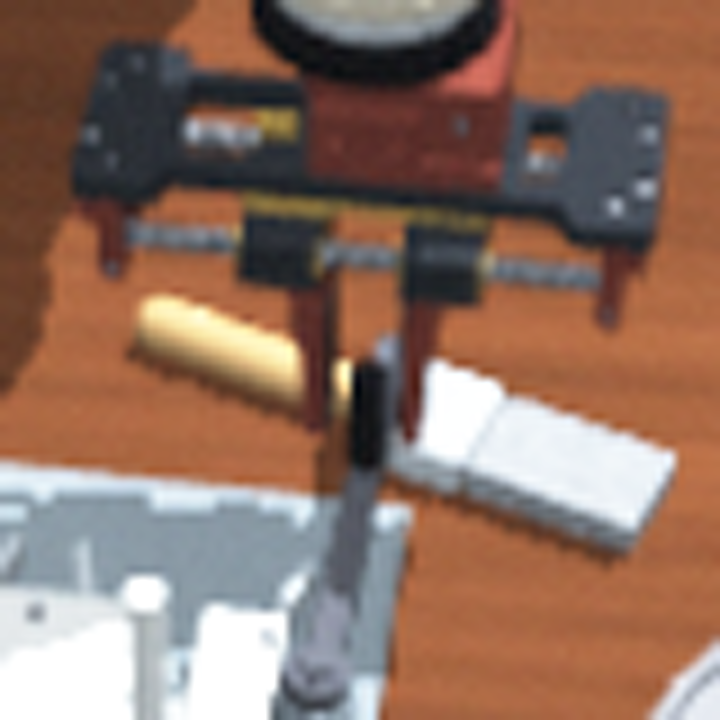

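The post at (368,410) lies between the fingers at (315,400) and (415,400). I swing the gate shut along the arc.

Emit:
jog_arm:
  motion: [2.2,0.2,1.38,-0.12,-0.12,0,0,2.2,0.2,2.66,-0.35,-0.25,0,0,2.2,0.2,3.89,-0.76,-0.39,0,0,2.2,0.2,5.06,-1.34,-0.53,0,0,2.2,0.2,6.13,-2.07,-0.66,0,0,2.2,0.2,7.1,-2.94,-0.8,0,0,2.2,0.2,7.94,-3.93,-0.94,0,0,2.2,0.2,8.64,-5.03,-1.08,0,0,2.2,0.2,9.17,-6.22,-1.21,0,0,2.2,0.2,9.55,-7.46,-1.35,0,0]

```text
time_s: 33.12
tcp_pos: [0.494, -0.1047, 0.0573]
ee_rot: [[-0.0, 0.968, -0.25], [-0.0, -0.25, -0.968], [-1.0, -0.0, 0.0]]
wrist_force: [-0.7, 1.4, 0.8]
width: 0.249
```

```bash
python3 - <<'E'
from h import *
s=get_state();print(s["time_s"],s["tcp_pos"],s["width"],s["wrist_force"],WD(s["tcp_pos"]))
for a in (.1,.03,0,-.03): print(a,move(handle(a,.058),-2.15-np.degrees(a)).round(2).tolist())
g=grab_frame("scene"); crop(g,tuple(proj(g,handle(.1))[0].astype(int)),45,"pics/k5.png",9)
E
```

```text
33.125 [ 0.49403879 -0.10466336  0.05730356] 0.24878645591009443 [-0.68616773  1.40410744  0.79503987] [-0.02123394  0.00154164]
0.1 [-0.07, 1.17, -0.15, -0.12, 0.0, 0.0]
0.03 [-0.07, 1.83, -0.25, -0.18, 0.0, 0.0]
0 [-0.07, 2.11, -0.3, -0.22, 0.0, 0.0]
-0.03 [-0.07, 2.38, -0.37, -0.24, 0.0, 0.0]
```

View pics/k5.png

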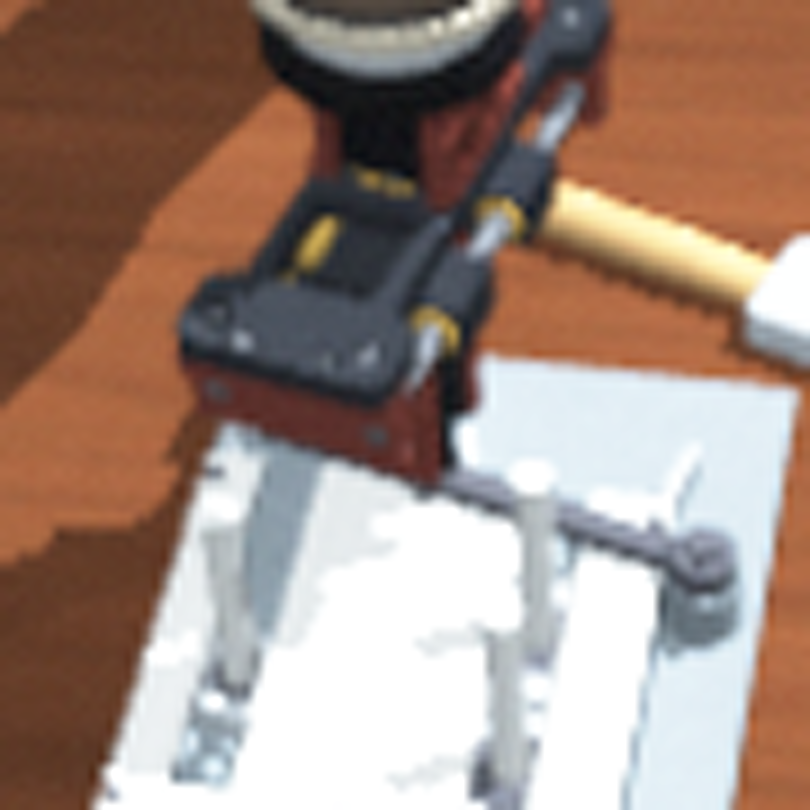

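The gate follows, with the bar running from (700,560) to (440,480). I do the last part and close softly on the post to centre it.

Emit:
jog_arm:
  motion: [2.2,0,1.2,-0.15,-0.12,0,0,2.2,0,1.8,-0.25,-0.18,0,0,2.2,0,2.1,-0.3,-0.22,0,0,2.2,0,2.3,-0.35,-0.22,0,0,1.5,0,2.3,-0.35,-0.22,0,0,1.5,0,2.3,-0.35,-0.22,0,0]

```text
time_s: 33.92
tcp_pos: [0.5162, -0.1067, 0.057]
ee_rot: [[-0.001, 0.999, -0.038], [0.0, -0.038, -0.999], [-1.0, -0.001, -0.0]]
wrist_force: [-2.3, -0.3, 1.1]
width: 0.174
```

```bash
python3 - <<'E'
from h import *
s=get_state();print(s["time_s"],s["tcp_pos"],s["width"],s["wrist_force"],WD(s["tcp_pos"]))
E
```

```text
33.925 [ 0.51623441 -0.10674994  0.0570336 ] 0.174378849594166 [-2.27747903 -0.33741142  1.07491527] [0.0010243  0.00028867]
```

Post centred at dock x ≈ 1 mm, which is about 0 rad. I open, rise and check.

Emit:
jog_arm:
  motion: [2.6,0,0,0,0,0,0,2.6,0,0,0,0,0,0,2.6,0,0,0,0,0,0,2.6,-4,0,0,0,0,0,2.6,-8,0,0,0,0,0,2.6,-14,0,0,0,0,0,1,-14,-6,3,0,0,0,1,-14,-6,9,0,0,0,0.5,-14,-6,15,0,0,0,0.5,-14,-6,15,0,0,0]

```text
time_s: 35.17
tcp_pos: [0.4502, -0.2594, 0.1977]
ee_rot: [[0.001, 0.999, -0.045], [-0.002, -0.045, -0.999], [-1.0, 0.001, 0.002]]
wrist_force: [0.7, -0.0, -0.3]
width: 0.057
```

```bash
python3 - <<'E'
from h import *
s=get_state();print(s["time_s"],s["tcp_pos"],s["width"])
g=grab_frame("scene"); f=grab_frame("top")
cg=proj(g,DW(0,0.01,.05))[0].astype(int); crop(g,tuple(cg),40,"pics/m1.png",9)
cf=proj(f,DW(0,0.01,.05))[0].astype(int); crop(f,tuple(cf),40,"pics/m2.png",9)
for a in(-.05,0,.05,.1,.15): print(a,[((proj(fr,[handle(a,.082),handle(a,.04,.15)])-c+40+.5)*9).round(0).tolist() for fr,c in((g,cg),(f,cf))])
for n,(x,y) in dict(S=(.054,-.0447),L1=(.079,.045),L2=(.024,.045)).items():
    print(n,((proj(g,[DW(x,y,.098),DW(x,y,.02)])-cg+40.5)*9).round().tolist(),((proj(f,[DW(x,y,.098),DW(x,y,.02)])-cf+40.5)*9).round().tolist())
for n in("top","scene"):
  for d in search_frame(n,"start_top")[:4]: print(n,d)
  fr=f if n=="top" else g
  crop(fr,tuple(proj(fr,[.478,-.36,.06])[0].astype(int)),18,f"pics/s_{n}.png",20); print(proj(fr,[.478,-.36,.06])[0].astype(int))
E
```

```text
35.175 [ 0.45018145 -0.25942886  0.19765518] 0.056978508007827236
-0.05 [[[329.0, 310.0], [166.0, 386.0]], [[403.0, 343.0], [547.0, 368.0]]]
0 [[[332.0, 299.0], [170.0, 369.0]], [[402.0, 356.0], [547.0, 388.0]]]
0.05 [[[335.0, 288.0], [176.0, 352.0]], [[401.0, 370.0], [545.0, 409.0]]]
0.1 [[[339.0, 277.0], [183.0, 335.0]], [[400.0, 383.0], [543.0, 430.0]]]
0.15 [[[344.0, 266.0], [191.0, 318.0]], [[397.0, 397.0], [539.0, 450.0]]]
S [[145.0, 380.0], [170.0, 542.0]] [[545.0, 201.0], [517.0, 251.0]]
L1 [[428.0, 478.0], [437.0, 638.0]] [[287.0, 114.0], [276.0, 170.0]]
L2 [[460.0, 337.0], [467.0, 500.0]] [[278.0, 270.0], [268.0, 316.0]]
[365 205]
scene {'position': [0.4781, -0.3562, 0.0693], 'confidence': 0.38}
[135 174]
```

View pics/m1.png

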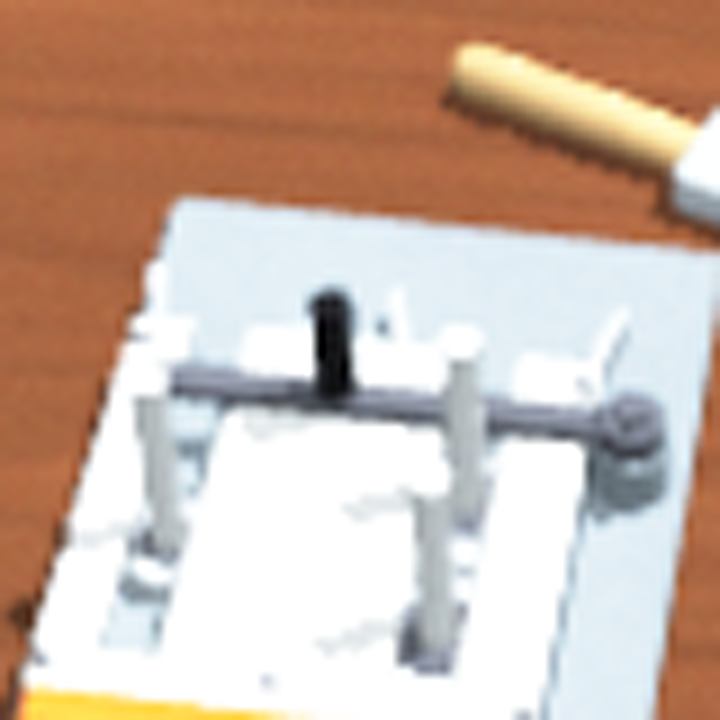

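View pics/m2.png

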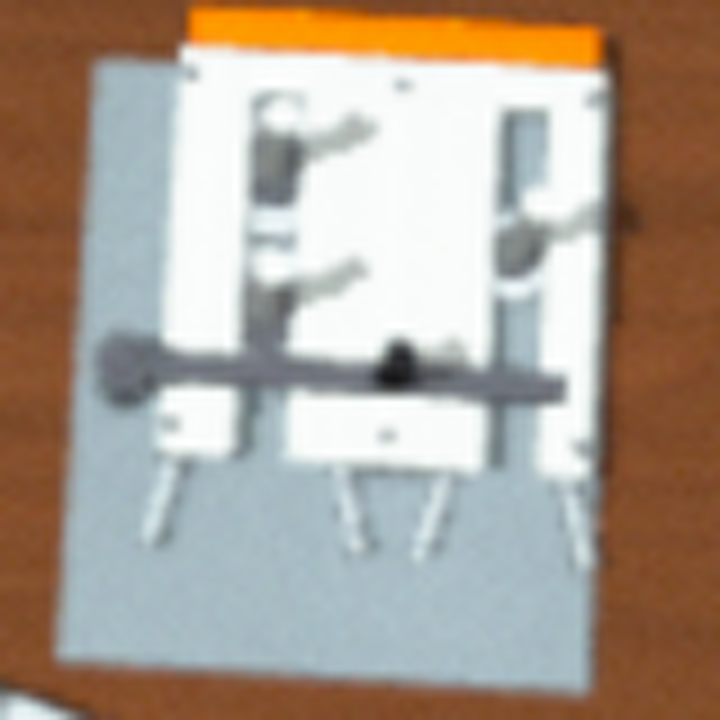

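View pics/s_top.png

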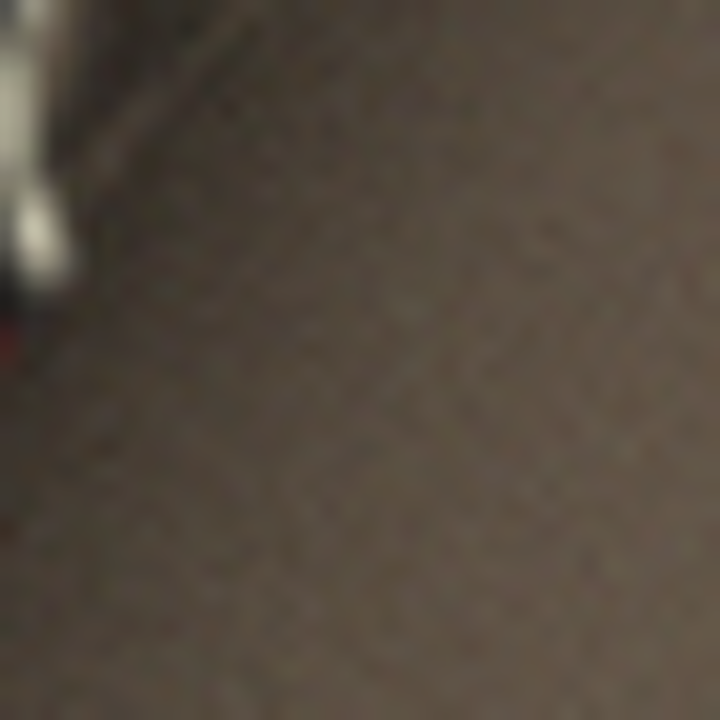

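View pics/s_scene.png

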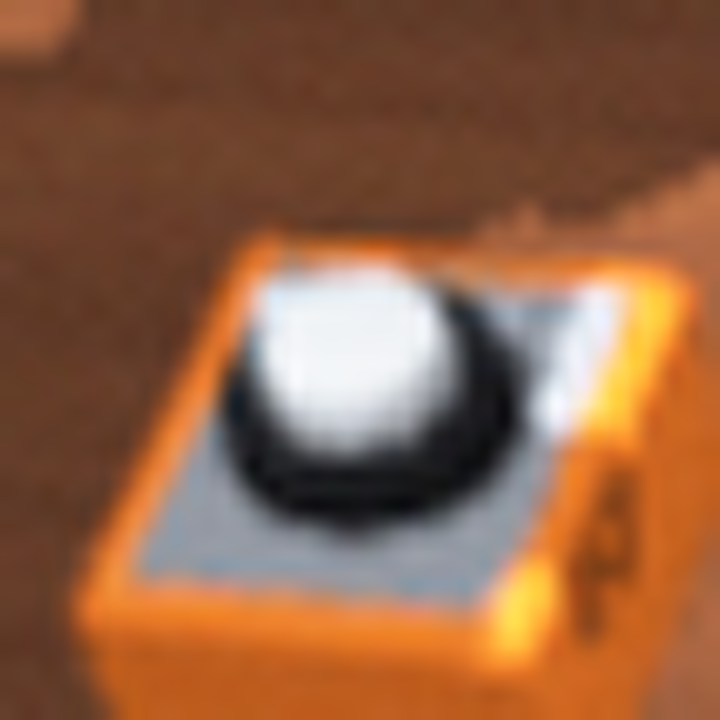

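The gate reads about 0 rad, with the post at (332,297) in the scene crop. All rotors stand where predicted: L1 at x ≈ 79 mm and L2 at x ≈ 24 mm in the wide lane, S at x ≈ 54 mm in the narrow one. The button face shows at (355,340) in the scene crop. The arm hides it from above, so I triangulate with the first top picture.

```bash
python3 - <<'E'
import cv2
a=cv2.imread("pics/top0.png")[295:350,545:600]; cv2.imwrite("pics/n1.png",cv2.resize(a,None,fx=12,fy=12,interpolation=cv2.INTER_CUBIC))
E
```

```text
(no output)
```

View pics/n1.png

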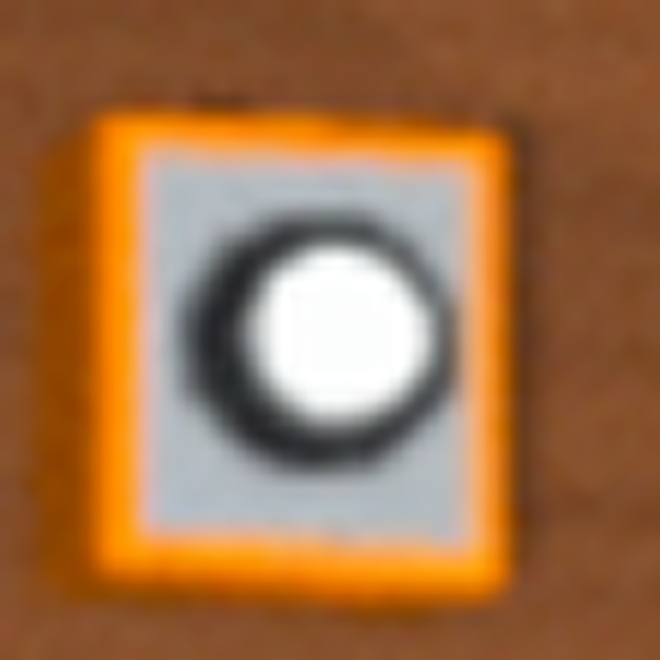

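```bash
python3 - <<'E'
from h import *
f=grab_frame("top");g=grab_frame("scene")
u=((np.array([342,332])/12+[545,295])/1.5625)-.5
v=np.array([355,340])/20+[117,156]-.5
print(u,v)
for z in(.055,.06,.065,.07,.075,.08): print(z,ray(f,*u,z)[:2],ray(g,*v,z)[:2])
print(get_state()["tcp_pos"])
E
```

```text
[366.54       206.00666667] [134.25 172.5 ]
0.055 [ 0.47637761 -0.36559742] [ 0.46509654 -0.36849876]
0.06 [ 0.47560334 -0.36401649] [ 0.46972529 -0.36591333]
0.065 [ 0.47482908 -0.36243556] [ 0.47435403 -0.3633279 ]
0.07 [ 0.47405482 -0.36085462] [ 0.47898278 -0.36074248]
0.075 [ 0.47328056 -0.35927369] [ 0.48361152 -0.35815705]
0.08 [ 0.47250629 -0.35769276] [ 0.48824026 -0.35557162]
[ 0.45199861 -0.25288289  0.19696757]
```

```bash
python3 - <<'E'
from h import *
print(move([.4747,-.362,.09],-2.15),move([.4747,-.362,.066],-2.15))
E
```

```text
[ 1.0688e+01  2.6470e+00  1.0835e+01  3.0000e-03 -1.0000e-03  0.0000e+00] [ 1.3088e+01  2.6480e+00  1.0837e+01  3.0000e-03 -1.0000e-03  0.0000e+00]
```

Emit:
jog_arm:
  motion: [0,0,2.6,6,0,0,0,0,0,2.6,10.8,0,0,0,0,4,2.6,10.8,0,0,0,0,8,2.6,10.8,0,0,0,0,10.7,2.6,10.8,0,0,0,0,10.7,2.6,10.8,0,0,0,0,10.7,2.6,10.8,0,0,0]

```text
time_s: 36.35
tcp_pos: [0.4744, -0.3633, 0.0912]
ee_rot: [[0.001, 0.999, -0.036], [-0.001, -0.036, -0.999], [-1.0, 0.001, 0.001]]
wrist_force: [-0.5, -0.6, 0.8]
width: 0.004
```

```bash
python3 - <<'E'
from h import *
s=get_state();print(s["tcp_pos"],s["wrist_force"],move([.4747,-.362,.066],-2.15))
g=grab_frame("scene"); crop(g,(135,170),30,"pics/p1.png",12)
E
```

```text
[ 0.47437455 -0.3632669   0.09121115] [-0.54000544 -0.64612863  0.79474338] [ 2.521e+00  2.500e-02 -1.290e-01  2.000e-03  1.000e-03 -1.000e-03]
```

View pics/p1.png

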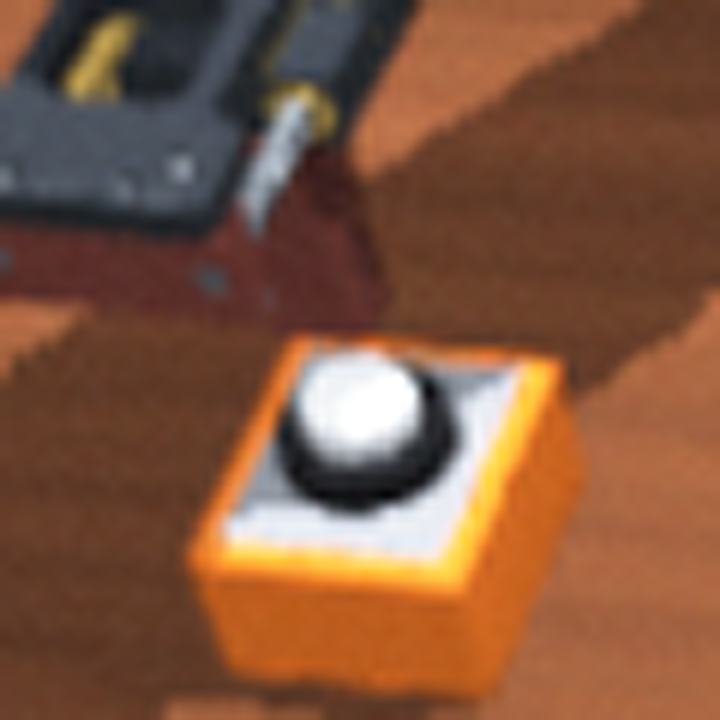

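The fingertips end near (350,315), just above the white button at (360,400), consistent with being 25 mm up. I descend in small steps while watching the force.

Emit:
jog_arm:
  motion: [0,1.2,0,0,0,0,0,0,2.2,0,0,0,0,0,0,2.6,0,0,0,0,0,0,2.6,0,0,0,0,0]

```text
time_s: 36.9
tcp_pos: [0.4736, -0.3632, 0.064]
ee_rot: [[-0.0, 0.999, -0.037], [0.001, -0.037, -0.999], [-1.0, -0.0, -0.001]]
wrist_force: [-0.0, 0.5, 2.8]
width: 0.006
```

Emit:
jog_arm:
  motion: [0,0.2,0,0,0,0,0,0,0.3,0,0,0,0,0,0,0.3,0,0,0,0,0]

```text
time_s: 37.28
tcp_pos: [0.4736, -0.3632, 0.0615]
ee_rot: [[0.0, 0.999, -0.037], [0.0, -0.037, -0.999], [-1.0, 0.0, -0.0]]
wrist_force: [-0.5, 3.1, 6.3]
width: 0.007
```

Emit:
jog_arm:
  motion: [0,0.1,0,0,0,0,0,0,0.2,0,0,0,0,0,0,0.2,0,0,0,0,0]

```text
time_s: 37.65
tcp_pos: [0.4737, -0.3633, 0.0611]
ee_rot: [[0.001, 0.999, -0.037], [0.001, -0.037, -0.999], [-1.0, 0.001, -0.001]]
wrist_force: [-6.3, 6.4, 22.8]
width: 0.006
```

The force jumped to 23 N with no further travel, so the button is bottomed. I let go and withdraw.

Emit:
jog_arm:
  motion: [0,-1,0,0,0,0,0,0,-4,0,0,0,0,0,0,-9,0,0,0,0,0,0,-14,0,0,0,0,0,0,-14,0,3,0,0,0,0,-14,0,3,0,0,0,0,-14,0,3,0,0,0]

```text
time_s: 38.52
tcp_pos: [0.472, -0.3928, 0.1983]
ee_rot: [[-0.001, 0.999, -0.037], [0.001, -0.037, -0.999], [-1.0, -0.001, -0.001]]
wrist_force: [-0.6, 1.1, -0.1]
width: 0.004
```

```bash
python3 - <<'E'
from h import *
s=get_state();print(s["time_s"],s["tcp_pos"],s["wrist_force"])
g=grab_frame("scene"); cv2.imwrite("pics/q0.png",cv2.resize(g["pixels"][:,:,::-1],(800,600),interpolation=cv2.INTER_CUBIC))
cg=proj(g,DW(0,0.01,.05))[0].astype(int); crop(g,tuple(cg),40,"pics/q1.png",9)
crop(g,(135,174),18,"pics/q2.png",20)
E
```

```text
38.525 [ 0.47200031 -0.39280319  0.19833043] [-0.64948355  1.06950402 -0.06841061]
```

View pics/q0.png

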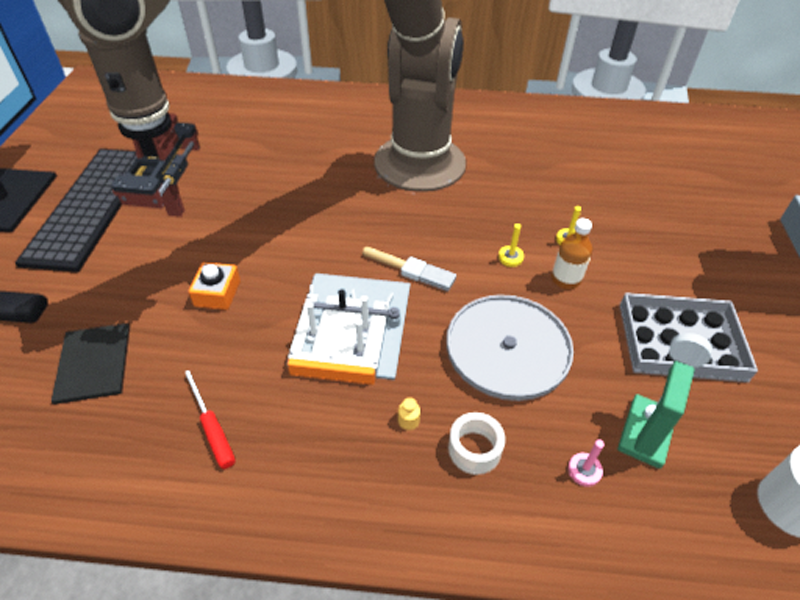

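View pics/q1.png

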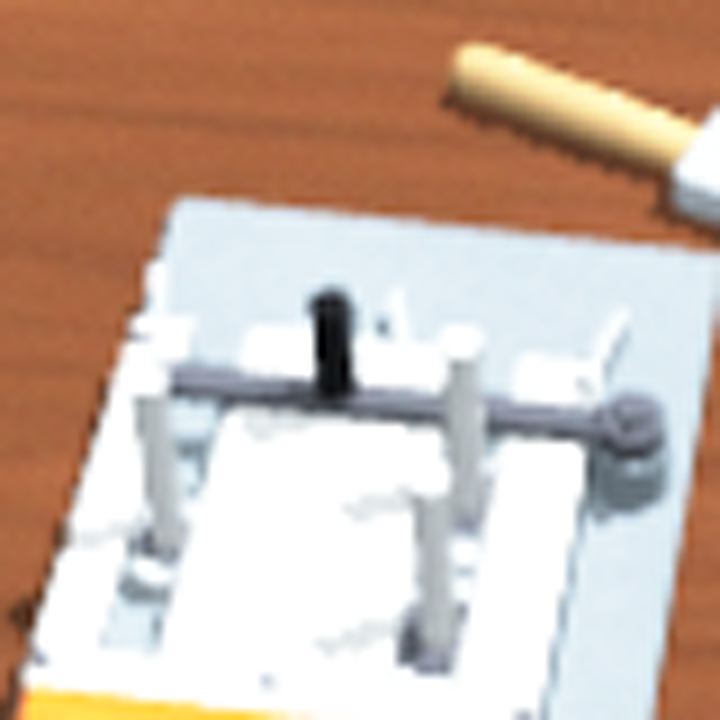

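View pics/q2.png

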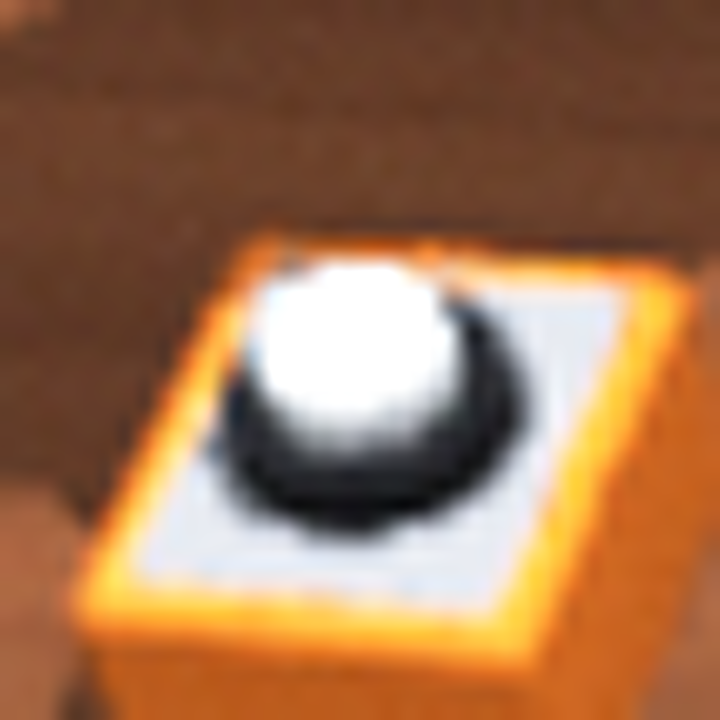

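The final view shows an empty platter at (510,345), all three rotors upright behind the shut gate at (345,320), and the button back up at (212,272). The bystanders are unmoved and the arm is clear, so I hand in.

```bash
python3 - <<'E'
from rig import *
print(close_job())
E
```

```text
the job is handed in; nothing more can be done
None
```

The job is handed in with every step done, about 39 s on the clock; the interface gave no verdict. I opened the gate and slid both large rotors into the wide lane and the one small rotor into the narrow lane. Then I shut the gate, pressed the start button down to its stop once, and let go. Only three rotors were on the turntable; the yellow and pink look-alikes were left alone.

**Rotors:** The final pictures show all three stems upright. They stand about 79 mm and 24 mm past the gate line in the wide lane and about 54 mm in the narrow lane.

**Gate:** It reads about 0 rad, with the post centred at dock x ≈ 1 mm when I let go.

**Button:** Travel was judged from force and finger height, not read directly. It took 6.3 N at near full travel, then 23 N with almost no further movement. The last picture shows it back up.

**Table:** The bystanders look unmoved, and the arm is clear of everything. No check failed. In some pictures the networks missed things or gave low scores, so I measured the stems and the button myself from the camera pictures.

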